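# Fetch the long column from under the tools and restore the rack

### The arm

A 6-joint arm with a two-finger parallel gripper is mounted at the origin on a cart in front of the work surface, level with it; the furniture and walls round the work are solid. World frame = base frame: x ahead of the robot, y to its left, z up, the work surface at z = 0. Lengths are in m, angles in degrees, forces in N, time in s.
With the tool pointing down it reaches from about 0.25 to 0.8 m from the base axis. Payload 3.9 kg.
Tool frame: the origin (TCP) lies at the very end of the fingers, on their centre line; the grasp point (between the pads) lies 19 mm behind it; z points along the fingers, y is the direction in which the jaws open and shut (so a half turn about z gives the same grasp; the last joint's range is limited). The gripper opens to 85 mm and grips with 20 to 120 N. Pads are 22 mm wide; open, the fingers measure 114 mm over their backs; the gripper's body (76 mm by 85 mm) begins 54 mm behind the grasp point. The pads swing forward as they close: fully open they stand 13 mm farther back than shut.
Start: joints at [72.307, 14.897, -7.913, 67.191, 0, 90], TCP at [0.16, 0.5, 0.231] pointing down, gripper open.
Joint ranges: [-159.42, 159.42], [-47.68, 98.78], [-73.54, 78.23], [-108.79, 121.32], [-90, 84.71], [-180, 180]. Speed limits (degrees/s): [147.25, 147.25, 180, 180, 180, 180].

### API

Orientations are given as [roll, pitch, yaw] about the fixed x, y, z axes, in that order (R = Rz(yaw) Ry(pitch) Rx(roll)).
In Python, from rig import arm gives the robot as it stands. The module is installed in compiled form; this text tells all that it offers.
- The arm moves only by the shell command python3 -m crank 'ROWS' [FORCE]. ROWS is JSON, a list that holds one entry, the list of rows, each a list of 7 numbers: the shift along the tool's x, y, z in cm, then the turn, a rotation vector about the tool's x, y, z in rad, then the finger opening in cm, from 0 to 8.54. In form: [[[tx, ty, tz, rx, ry, rz, grip], ...]]. A call has 1 to 12 rows; each row shifts and turns the pose as measured when the row begins, along the tool's axes as they then stand; what a row does not reach is not made up. A row lasts 1/8 s, in which the tool goes at most 62.5 mm and 10.7 degrees, less where a joint would pass 70% of its speed; a pose out of reach is approached as far as the arm can. A call is refused whole if a number of a shift passes 6.25 or a number of a turn 0.188, either way. A call with a gripper value outside its range is refused whole. The fingers move at their own pace and stop on an object; FORCE is the grip in N (left out, the last holds). Time passes only in rows, so rows that do not move let the fingers close. It gives the time, the measured TCP pose, the force and the opening at its end, in the units of the state.
- arm.sense(): the state, without advancing time (a new reading comes with each control period).
- arm.grab_frame(name): name is "side" or "top"; returns a dict with "image" (420x560x3 uint8, red, green, blue), "fovy" (degrees; the focal length in pixels is half the picture's height over the tangent of half this angle, whatever the lens; pixels are square), "cx", "cy" (the principal point, pixels), "eye" and "orientation" of the camera in the world. Camera axes: x right, y up, looking along -z (the intrinsics and any distortion apply to the point x, -y, -z); pixel columns grow to the right and rows downward; lengths in m; the calibration is good to about 2 mm. A picture is of the moment at which its call begins. There is no depth.
- arm.finish_job(): hands the job in, once; it reports no verdict.
Trained networks look in a picture, given as the dict that the camera call returned (one of the last four; its "shot" number tells which), for a name from the list of things; names that differ only in an ending like _2 or _b are one class to them, and where a whole thing is asked for, a point or a joint stands for the part that bears it (a point fixed in the world has none). Each returns a list of dicts, best first, with "score" (0 to 1); they miss things now and then, are a little off and sometimes report something else, mostly with a low value. They report only what shows in the picture. A call takes as long as a camera call.
- arm.look_for(picture, query): "rect" ([left, top, width, height] in pixels, round what is visible of it).
- arm.tip_of(picture, query): "position" ([row, column] in pixels: a listed point, or the origin of a listed thing).
The state is a dict: "t": time; "qpos": joint angles; "joint_velocities": joint speeds; "tau": joint torques, N m; "eef_pos": TCP position; "tcp_rot": TCP orientation; "force": force on the tool from outside, world axes, zero at the start; "wrist_torque": the same for the moment, N m; "finger_gap": opening from 0.0 (shut) to 1.0 (fully open).
Only numpy, scipy, OpenCV 4.12 (cv2) and the standard library are available. Lean on these libraries where they do the work, as an engineer would, in place of code of your own. Each camera call takes 0.05 s, during which the arm holds its last target. There are 200 camera calls.

### The job

Please get the long separation column out of the bench rack and seat it in the two V clips of the column bracket. The spanner, the tweezers and the short column lie across the rack above it: first lay all three flat in the steel tray, and once the long column is seated put each of them back across the rack just where it lay before, in the same notches. Do not knock the beaker or the buffer bottle about.

Things in the scene. Friction and masses are not known exactly. Their poses are not given: they have to be found in the camera images.
- rack: Fixed bench rack, base 206 x 96 mm. Two rails along its x at y = +-38 mm, 6 mm thick, 70 mm clear between, 57 mm high; V notches at x = -55, 0, +55 mm, floor 12 mm wide and 50 mm above the desk, 45 degree flanks, 28 mm wide on top: a thing laid along y rests in both rails. Below, at y = 0, V rests at x = +-50 mm hold the long column along x, axis 27 mm above the desk. Origin: underside centre.
- tray: Fixed shallow steel tray, outside 158 mm (its x) by 180 mm (its y), floor 2 mm thick, walls 2 mm thick and 20 mm high. Two rubber ribs 4 mm wide along x at y = +-32 mm, tops 14 mm above the desk: things laid along y rest on both, 12 mm clear of the floor. Three fit side by side, 45 mm apart. Origin: underside centre, z up.
- bracket_seat (a point): Seat of the fixed column bracket: grey foot plate 166 x 56 x 5 mm with two black V clips, 12 mm thick, at x = +-54 mm, just inside the nuts. The point is where the middle of the seated column's axis lies, 35 mm above the desk, midway between the clips; x runs along the column, z up. The V flanks slope 45 degrees; mouth 29 mm wide, 43 mm above the desk.
- long_column_axis (a point): Long steel separation column, 182 mm long, tube 9.6 mm in diameter, end nuts 14 mm in diameter from 69 to 83 mm either side of the middle, 0.11 kg. The point is the middle of its axis; y runs along it. At the start it lies in the trough of the rack, under the three other things. It may be seated either way round.
- short_column_axis (a point): Short steel separation column, 132 mm long, tube 9.6 mm in diameter, end nuts 14 mm in diameter from 44 to 58 mm either side of the middle, red end plugs, 0.08 kg. The point is the middle of its axis (about 6 mm above its underside); y runs along it. At the start it lies across both rails of the rack in one pair of notches.
- spanner: Flat steel double open-end spanner, 158 mm long (along its y), shank 9 mm wide (its x) and 4 mm thick, heads 23 mm wide and 5 mm thick. Origin: centre of its underside, in the middle of the shank. Starts across the rack in one pair of notches.
- tweezers: Steel tweezers lying on their side, 122 mm long (along y), 12 mm wide (x), 9 mm high, stiff: they do not close when gripped. Origin: centre of the underside. Start across the rack in one pair of notches.
- beaker: 100 ml glass beaker, 60 mm across, 72 mm high, loose bystander standing on the desk. Origin: centre of its underside, z up.
- buffer_bottle: 100 ml bottle with a blue cap, 56 mm across, 103 mm high, loose bystander standing on the desk. Origin: centre of its underside, z up.

How it is judged (in metres and radians):
On the way, in this order (a step that is already met when the one before it is completed fails the run):
1. the spanner, the tweezers and the short column all lie flat in the tray (x of spanner in the frame of tray between -0.07 and 0.07 m and y of spanner in the frame of tray between -0.05 and 0.05 m and z of spanner in the frame of tray between -0.003 and 0.021 m and x of tweezers in the frame of tray between -0.07 and 0.07 m and y of tweezers in the frame of tray between -0.05 and 0.05 m and z of tweezers in the frame of tray between -0.003 and 0.021 m and x of short_column_axis in the frame of tray between -0.07 and 0.07 m and y of short_column_axis in the frame of tray between -0.05 and 0.05 m and z of short_column_axis in the frame of tray between -0.003 and 0.026 m), for 0.2 s.
2. the long column lies seated in both V clips of the bracket (horizontal distance between long_column_axis and bracket_seat below 0.012 m and z of long_column_axis in the frame of bracket_seat between -0.004 and 0.004 m and angle between the y axis of long_column_axis and the x axis of bracket_seat, either way round below 0.12 rad), for 0.2 s.
At the end, for the whole second after the job is handed in: The long column lies in both V clips (middle of its axis within 12 mm of the seat sideways and 4 mm in height, within 0.12 rad); spanner, tweezers and short column each lie across the rack within 15 mm of where they started and within 0.2 rad of square to the rails, at rest (all of step 2 and distance of each of spanner, tweezers, short_column_axis from where it was at the start of the episode below 0.015 m and angle between the y axis of each of spanner, tweezers, short_column_axis and the y axis of rack, either way round below 0.2 rad and linear speed of each of spanner, tweezers below 0.01 m/s); the robot touches nothing.
It fails at once if the beaker is shoved or knocked over (distance of beaker from where it was at the start of the episode above 0.03 m or angle between beaker's own z axis and vertical above 0.4 rad).
It fails at once if the buffer bottle is shoved or knocked over (distance of buffer_bottle from where it was at the start of the episode above 0.03 m or angle between buffer_bottle's own z axis and vertical above 0.4 rad).
It also fails if it takes over 136 s, if anything falls off the work surface, if the arm or the gripper's body presses on something with over 40 N, if the wrist force passes 120 N, or if a joint passes its speed limit or range.

## Working session

There is one attempt and no reset: what is moved stays moved. The work goes in short steps, Python scripts to look and compute and a shell command to move; the robot and the scene stay as the last step left them, time stands still between calls to the robot, and variables do not carry over. Pictures are saved under pics/ and viewed, about 12 in all and at most 16, crops included, and the job is handed in when it is done.

```bash
mkdir -p pics; cat > h.py <<'E'
import numpy as np, cv2
from rig import arm
from scipy.spatial.transform import Rotation as R
def rot(o):
    o=np.array(o,float)
    if o.shape==(3,3): return o
    if o.size==4: return R.from_quat(o).as_matrix()
    return R.from_euler('xyz',o,degrees=True).as_matrix()
def f(fr): return fr["image"].shape[0]/2/np.tan(np.radians(fr["fovy"])/2)
def onplane(fr,row,col,z):
    d=rot(fr["orientation"])@np.array([(col-fr["cx"])/f(fr),-(row-fr["cy"])/f(fr),-1])
    e=np.array(fr["eye"]); return e+d*(z-e[2])/d[2]
def proj(fr,p):
    c=rot(fr["orientation"]).T@(np.array(p)-np.array(fr["eye"]))
    return [fr["cx"]+f(fr)*c[0]/-c[2], fr["cy"]+f(fr)*c[1]/c[2]]
def save(fr,n): cv2.imwrite("pics/"+n+".png",fr["image"][...,::-1])
E
python3 - <<'E'
from h import *
print(arm.sense())
for n in("top","side"):
    fr=arm.grab_frame(n); save(fr,n+"0")
    print({k:v for k,v in fr.items() if k!="image"})
    for q,z in dict(rack=0,tray=0,bracket_seat=.035,long_column_axis=.027,short_column_axis=.056,spanner=.05,tweezers=.05,beaker=0,buffer_bottle=0).items():
        for d in arm.tip_of(fr,q)[:2]: print(q,d["score"],np.round(d["position"]),onplane(fr,*d["position"],z).round(4))
E
```

```text
{'t': 0.0, 'qpos': array([ 7.23085458e+01,  1.49335984e+01, -7.98639601e+00,  6.71912666e+01,
       -2.47297078e-04,  9.00007398e+01]), 'joint_velocities': array([ 0.05637641,  0.03565127,  0.07395246, -0.13516236, -0.05323447,
        0.06079704]), 'tau': array([-3.14230019e-04, -4.05677319e+01,  2.53923887e+01,  1.87868538e-02,
       -2.33455212e-04,  3.86480608e-06]), 'eef_pos': array([0.15933276, 0.49950819, 0.23048025]), 'tcp_rot': array([-1.79888739e+02,  2.48733173e-04,  1.62307807e+02]), 'force': array([ 0.38020225,  0.04464178, -0.12513975]), 'wrist_torque': array([ 0.01163952,  0.05146505, -0.02709375]), 'finger_gap': 1.0000797795294507}
{'fovy': 53.434702452918394, 'cx': 276.8721514140617, 'cy': 204.74363795144944, 'eye': array([0.42314994, 0.09724065, 0.95306594]), 'orientation': array([  5.31376534,  -1.32507903, -89.44394762]), 'shot': 1}
rack 0.65 [236. 155.] [0.437  0.3522 0.    ]
rack 0.4 [139. 316.] [ 0.6667 -0.0143  0.    ]
bracket_seat 0.84 [172. 387.] [ 0.5847 -0.1688  0.035 ]
long_column_axis 0.91 [238. 156.] [0.4325 0.3428 0.027 ]
long_column_axis 0.34 [142. 
[... 415 characters left out ...]
, 'eye': array([0.5345853 , 0.80901832, 0.71434596]), 'orientation': array([ 48.913364  ,  -0.28532136, 178.80259312]), 'shot': 2}
rack 0.89 [354. 339.] [0.4408 0.3437 0.    ]
tray 0.75 [231. 286.] [0.5258 0.0342 0.    ]
bracket_seat 0.75 [166. 258.] [ 0.5904 -0.1606  0.035 ]
long_column_axis 0.72 [344. 338.] [0.4429 0.3415 0.027 ]
long_column_axis 0.36 [325. 373.] [0.3798 0.3048 0.027 ]
short_column_axis 0.93 [346. 312.] [0.4882 0.3636 0.056 ]
spanner 0.63 [343. 339.] [0.4441 0.3545 0.05  ]
tweezers 0.59 [326. 372.] [0.3872 0.3234 0.05  ]
tweezers 0.19 [164. 261.] [ 0.5832 -0.1449  0.05  ]
beaker 0.9 [289. 293.] [0.5149 0.198  0.    ]
buffer_bottle 0.92 [214. 222.] [ 0.6698 -0.0244  0.    ]
```

View pics/top0.png

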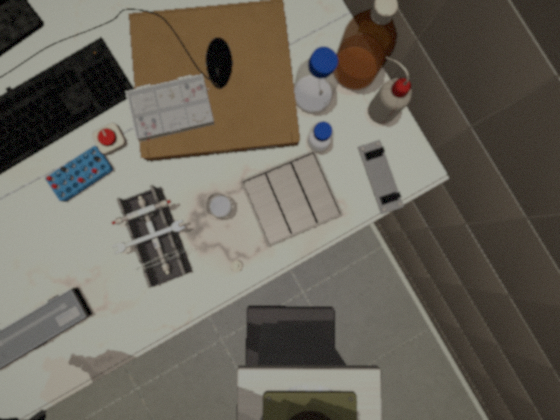

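View pics/side0.png

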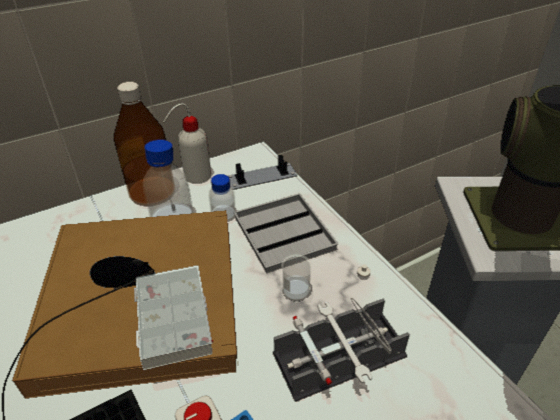

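The top view shows the rack at about (155,236), the tray at (292,198), the bracket at (380,175), the beaker at (220,206) and the bottle at (320,137). The side view agrees. I'll take enlarged crops next to pick features.

```bash
python3 - <<'E'
import cv2,numpy as np
t=cv2.imread("pics/top0.png");s=cv2.imread("pics/side0.png")
def crop(im,x,y,w,h,k,st):
    c=cv2.resize(im[y:y+h,x:x+w],None,fx=k,fy=k,interpolation=cv2.INTER_CUBIC)
    for i in range(x-x%st+st,x+w,st): cv2.putText(c,str(i),((i-x)*k,10),0,.35,(0,0,255),1); c[::6,(i-x)*k]=(0,0,255)
    for i in range(y-y%st+st,y+h,st): cv2.putText(c,str(i),(0,(i-y)*k),0,.35,(0,0,255),1); c[(i-y)*k,::6]=(0,0,255)
    return c
cv2.imwrite("pics/c1.png",np.hstack([crop(t,105,175,100,120,4,20),crop(s,265,290,150,120,3,20)[:480].copy() if 0 else cv2.copyMakeBorder(crop(s,268,292,145,110,2,20),0,260,0,0,0)])[:, :800])
cv2.imwrite("pics/c2.png",crop(t,235,130,180,120,4,20))
cv2.imwrite("pics/c3.png",crop(s,265,285,150,115,5,10))
E
```

```text
(no output)
```

View pics/c1.png

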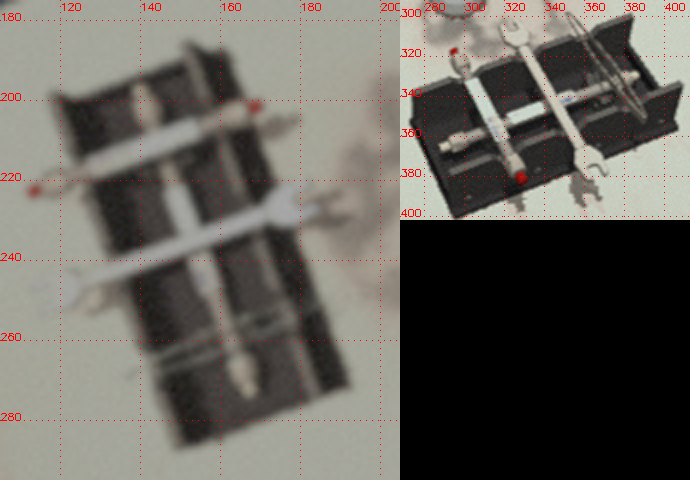

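View pics/c2.png

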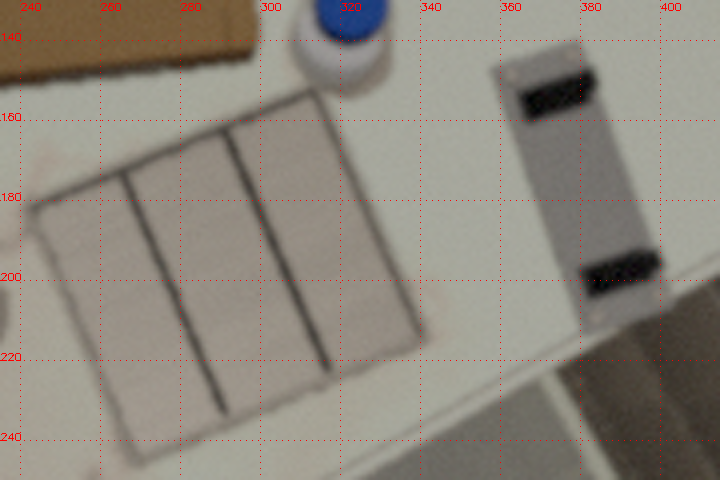

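View pics/c3.png

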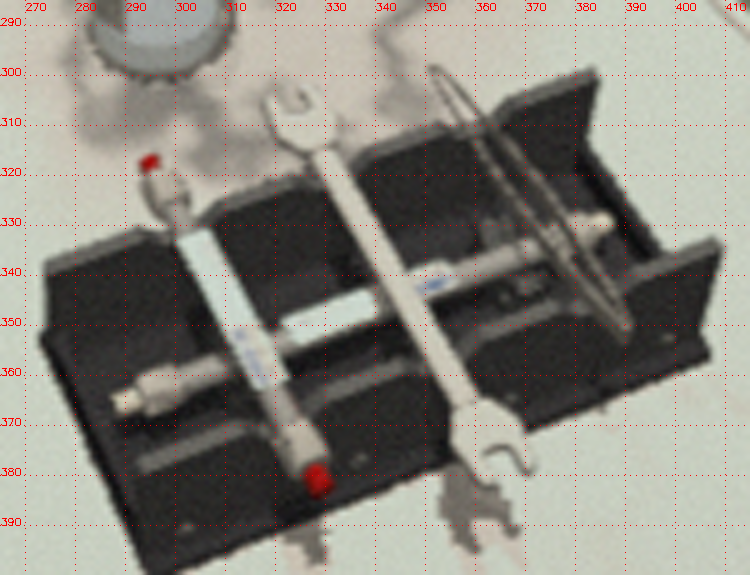

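Picks read from the crops:

| View | Feature | Pixels |
|---|---|---|
| Top | Tray wall corners | (241,181), (312,152), (340,215), (268,246) |
| Top | Bracket clips | (374,154), (390,198) |
| Top | Rail ends, left rail | (119,199)-(150,286) |
| Top | Rail ends, right rail | (152,186)-(184,275) |
| Top | Red plugs | (114,222), (168,201) |
| Side | Red plugs | (295,317), (329,381) |

Next I'll fit the poses from both cameras.

```bash
cat > fit.py <<'E'
from h import *
from scipy.optimize import least_squares
T=dict(fovy=53.434702452918394,cx=276.872,cy=204.744,eye=[.42315,.09724,.95307],orientation=[5.31377,-1.32508,-89.44395],image=np.zeros((420,1)))
S=dict(fovy=46.71419751834784,cx=290.952,cy=217.325,eye=[.53459,.80902,.71435],orientation=[48.91336,-.28532,178.80259],image=np.zeros((420,1)))
def fit(name,obs,g):
    def P(p,l): c,s=np.cos(p[2]),np.sin(p[2]); return [p[0]+c*l[0]-s*l[1],p[1]+s*l[0]+c*l[1],l[2]]
    F=lambda p: np.concatenate([np.array(proj(c,P(p,l)))-uv for c,uv,l in obs])
    r=least_squares(F,g,loss='soft_l1'); print(name,r.x[:2].round(4),"yaw",np.degrees(r.x[2]).round(2),"res",F(r.x).round(1)); return r.x
E
python3 - <<'E'
from fit import *
# tray: world +x image up, so tray x in image ~ up; yaw guess ~ 22deg
fit("tray",[(T,(241,181.5),(.078,.089,.02)),(T,(312,152),(.078,-.089,.02)),(T,(340,215.5),(-.078,-.089,.02)),(T,(268,246),(-.078,.089,.02)),
 (T,(265,174),(.077,.032,.014)),(T,(290.5,234),(-.077,.032,.014)),(T,(290.5,162),(.077,-.032,.014)),(T,(316.5,223),(-.077,-.032,.014))],[.52,.03,.35])
fit("bracket",[(T,(374,154),(.054,0,.043)),(T,(390,198),(-.054,0,.043))],[.58,-.17,.35])
R_=fit("rack",[(T,(119,199),(.103,.038,.057)),(T,(150,286),(-.103,.038,.057)),(T,(152,186),(.103,-.038,.057)),(T,(184,275),(-.103,-.038,.057)),
 (S,(273,338),(.103,-.038,.057)),(S,(385,299.5),(-.103,-.038,.057)),(S,(408,333),(-.103,.038,.057)),(S,(292,379),(.103,.038,.057))],[.44,.345,.35])
c,s=np.cos(R_[2]),np.sin(R_[2])
for x in(-.055,0,.055): print("notch",x,(R_[:2]+x*np.array([c,s])).round(4))
fit("short",[(T,(114,222),(0,.064,.055)),(T,(168.5,201.5),(0,-.064,.055)),(S,(295,317.5),(0,-.064,.055)),(S,(328.5,381),(0,.064,.055))],[.48,.36,.35])
fit("long",[(T,(138,195),(.088,0,.027)),(T,(167,273),(-.088,0,.027)),(S,(289,365.5),(.088,0,.027)),(S,(386,328),(-.088,0,.027))],[.44,.345,.35])
fit("spanner",[(T,(119,247.5),(0,.069,.053)),(T,(176,226),(0,-.069,.053)),(S,(324,314),(0,-.069,.053)),(S,(359,366),(0,.069,.053))],[.44,.345,.35])
fit("tweezers",[(T,(137,269),(0,.061,.054)),(T,(182,250),(0,-.061,.054)),(S,(351,298.5),(0,-.061,.054)),(S,(390,352.5),(0,.061,.054))],[.39,.32,.35])
for n,o,h,r in(("beaker",[(T,(219,207))],.072,0),("bottle",[(T,(322,129))],.103,0)): print(n,onplane(T,o[0][1][1],o[0][1][0],h))
E
```

```text
tray [0.5254 0.0458] yaw 23.47 res [-0.3  0.1  1.  -0.3  0.5 -0.8 -0.5 -0.3 -0.8 -1.2  0.2  1.3 -0.4  0.2
  0.3  1.3]
bracket [ 0.5751 -0.1556] yaw 19.07 res [-0.2 -0.9  0.2  0.8]
rack [0.4396 0.3456] yaw 21.59 res [-1.4 -3.  -0.2  0.9 -0.7 -2.5 -0.1 -1.2  0.7 -0.3 -0.1 -0.5  1.4  0.
  0.1 -1.7]
notch -0.055 [0.3885 0.3254]
notch 0 [0.4396 0.3456]
notch 0.055 [0.4908 0.3659]
short [0.4901 0.3663] yaw 21.64 res [-0.5 -0.3  1.8 -1.1  0.2 -0.4  0.6  0.6]
long [0.4422 0.3477] yaw 21.86 res [ 1.9  1.7  0.1 -1.6  0.9  0.2 -0.9  2. ]
spanner [0.4385 0.3493] yaw 21.37 res [-0.5 -0.8  3.9 -2.2  0.1 -6.8  4.5  8.4]
tweezers [0.3908 0.3219] yaw 23.51 res [-2.7  0.2  6.1 -3.4  0.3 -0.9  0.4  0.5]
beaker [0.49907478 0.19994978 0.072     ]
bottle [ 0.66231332 -0.01432702  0.103     ]
```

```bash
cat > d.py <<'E'
# usage: d.py x y z yaw : turn to make (rad, tool z) and then shift in turned, tool-down axes (cm)
import sys; from h import *
x,y,z,w=map(float,sys.argv[1:5]); s=arm.sense(); p=np.array(s["eef_pos"]); e=s["tcp_rot"]
c,n=np.cos(np.radians(w)),np.sin(np.radians(w)); d=np.array([x,y,z])-p
dw=(e[2]-w+180)%360-180
print("t %.2f pos %s rpy %s gap %.2fcm F %s"%(s["t"],p.round(4),np.round(e,1),s["finger_gap"]*8.54,np.round(s["force"],1)))
print("turn z %.3f  shift cm %s"%(np.radians(dw),(100*np.array([c*d[0]+n*d[1],n*d[0]-c*d[1],-d[2]])).round(2)))
E
python3 d.py .4396 .3456 .12 111.6
```

```text
t 1.00 pos [0.1596 0.5002 0.2313] rpy [-180.     0.   162.3] gap 8.51cm F [ 0.2  0.4 -0.4]
turn z 0.885  shift cm [-24.68  20.35  11.13]
```

```bash
python3 -m crank '[[[0,0,0,0,0,0.177,4],[0,0,0,0,0,0.177,4],[0,0,0,0,0,0.177,4],[0,0,0,0,0,0.177,4],[0,0,0,0,0,0.177,4],[-4.1,3.4,1.85,0,0,0,4],[-4.1,3.4,1.85,0,0,0,4],[-4.1,3.4,1.85,0,0,0,4],[-4.1,3.4,1.85,0,0,0,4],[-4.1,3.4,1.85,0,0,0,4],[-4.1,3.4,1.85,0,0,0,4]]]' 40; python3 d.py .4396 .3456 .12 111.6
```

```text
t: 2.38
eef_pos: [0.4423, 0.3406, 0.1195]
tcp_rot: [179.6, -0.4, 110.4]
force: [0.2, 1.1, 0.4]
finger_gap: 0.468
t 2.38 pos [0.4423 0.3406 0.1195] rpy [179.6  -0.4 110.4] gap 4.00cm F [0.2 1.1 0.4]
turn z -0.021  shift cm [ 0.56 -0.07 -0.05]
```

```bash
python3 -m crank '[[[0.5,-0.1,1.5,0,0,-0.02,4],[0,0,1.5,0,0,0,4],[0,0,1,0,0,0,4],[0,0,0,0,0,0,4]]]'; python3 d.py .4396 .3456 .042 111.6; cat > look.py <<'E'
import sys; from h import *
n=sys.argv[1]; out=[]
for cam,(x,y,w,h) in (("side",tuple(map(int,sys.argv[2:6]))),("top",tuple(map(int,sys.argv[6:10])))):
    fr=arm.grab_frame(cam); k=min(400//w,600//h); im=fr["image"][y:y+h,x:x+w,::-1]
    im=cv2.resize(im,None,fx=k,fy=k,interpolation=cv2.INTER_CUBIC)
    out.append(cv2.copyMakeBorder(im,0,600-im.shape[0],0,400-im.shape[1],cv2.BORDER_CONSTANT))
cv2.imwrite("pics/%s.png"%n,np.hstack(out))
E
python3 look.py a1 265 285 133 120 105 175 100 120
```

```text
t: 2.88
eef_pos: [0.4407, 0.3437, 0.0764]
tcp_rot: [179.7, -0.4, 111.3]
force: [1.3, 0.1, 1.1]
finger_gap: 0.467
t 2.88 pos [0.4407 0.3437 0.0764] rpy [179.7  -0.4 111.3] gap 3.99cm F [1.3 0.1 1.1]
turn z -0.005  shift cm [ 0.22 -0.04  3.44]
```

View pics/a1.png

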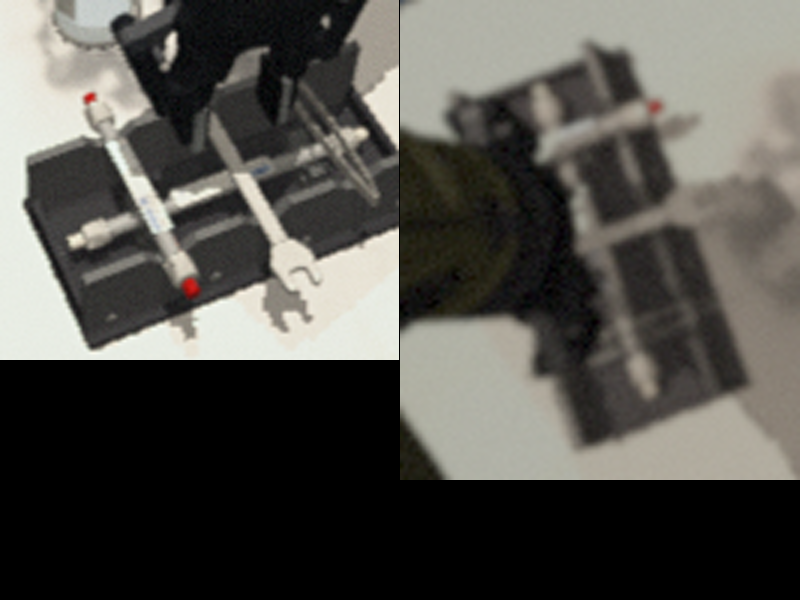

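The side crop shows the fingertips at about (190,140) and (272,118) straddling the spanner shank, clear of the short column and the tweezers. I'll descend and grip.

```bash
python3 -m crank '[[[0.2,0,1.2,0,0,0,3],[0,0,1.2,0,0,0,3],[0,0,0.8,0,0,0,3],[0,0,0.2,0,0,0,3],[0,0,0,0,0,0,0],[0,0,0,0,0,0,0],[0,0,0,0,0,0,0],[0,0,0,0,0,0,0],[0,0,0,0,0,0,0],[0,0,0,0,0,0,0]]]' 40; python3 d.py .4396 .3456 .042 111.6
```

```text
t: 4.22
eef_pos: [0.4414, 0.3477, 0.0426]
tcp_rot: [179.5, -0.5, 111.4]
force: [0.4, 0.3, 0.3]
finger_gap: 0.087
t 4.22 pos [0.4414 0.3477 0.0426] rpy [179.5  -0.5 111.4] gap 0.75cm F [0.4 0.3 0.3]
turn z -0.004  shift cm [-0.13 -0.24  0.06]
```

```bash
python3 -m crank '[[[0,0,-2,0,0,0,0],[0,0,-3,0,0,0,0],[0,0,-3,0,0,0,0],[0,0,0,0,0,0,0]]]'; python3 d.py .5254 .0458 .12 111.6
```

```text
t: 4.72
eef_pos: [0.4404, 0.3465, 0.124]
tcp_rot: [179.6, -0.4, 111.4]
force: [-0.9, 0.3, -0.5]
finger_gap: 0.088
t 4.72 pos [0.4404 0.3465 0.124 ] rpy [179.6  -0.4 111.4] gap 0.75cm F [-0.9  0.3 -0.5]
turn z -0.004  shift cm [-31.09  -3.17   0.4 ]
```

```bash
python3 -m crank '[[[-3,-0.4,0,0,0,0,0],[-4.8,-0.5,0,0,0,0,0],[-4.8,-0.5,0,0,0,0,0],[-4.8,-0.5,0,0,0,0,0],[-4.8,-0.5,0,0,0,0,0],[-4.8,-0.5,0,0,0,0,0],[-3,-0.3,0,0,0,0,0],[-1,0,0,0,0,0,0],[0,0,0,0,0,0,0]]]'; python3 d.py .5254 .0458 .12 111.6;python3 look.py a2 230 150 180 180 235 130 130 120
```

```text
t: 5.85
eef_pos: [0.5219, 0.0377, 0.1111]
tcp_rot: [-179.9, -0.6, 111.5]
force: [0.6, -0.3, -0.2]
finger_gap: 0.09
t 5.85 pos [0.5219 0.0377 0.1111] rpy [-179.9   -0.6  111.5] gap 0.77cm F [ 0.6 -0.3 -0.2]
turn z -0.001  shift cm [ 0.63  0.62 -0.89]
```

View pics/a2.png

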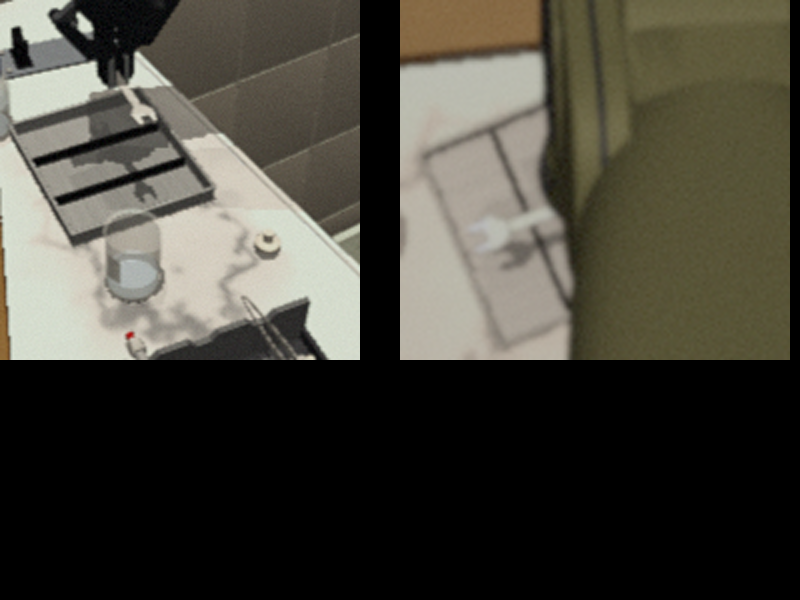

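The spanner is held level and centred over the tray; its head shows at (145,110) in the side crop. I'll correct the offset and lower it.

```bash
python3 -m crank '[[[0.6,0.6,2,0,0,0,0],[0,0,3,0,0,0,0],[0,0,2.5,0,0,0,0],[0,0,1,0,0,0,0],[0,0,0,0,0,0,0]]]'; python3 d.py .5254 .0458 .007 111.6
```

```text
t: 6.58
eef_pos: [0.5245, 0.0538, 0.0252]
tcp_rot: [180.0, -0.6, 112.2]
force: [-0.3, 0.4, 0.0]
finger_gap: 0.088
t 6.58 pos [0.5245 0.0538 0.0252] rpy [180.   -0.6 112.2] gap 0.75cm F [-0.3  0.4  0. ]
turn z 0.010  shift cm [-0.78 -0.21  1.82]
```

```bash
python3 -m crank '[[[-0.6,-0.2,0.8,0,0,0,0],[0,0,0.5,0,0,0,0],[0,0,0.3,0,0,0,0],[0,0,0.1,0,0,0,0],[0,0,0,0,0,0,0]]]'; python3 d.py .5254 .0458 .007 111.6
```

```text
t: 7.2
eef_pos: [0.5271, 0.0476, 0.0094]
tcp_rot: [179.7, -0.6, 112.2]
force: [-0.3, 0.2, -0.6]
finger_gap: 0.088
t 7.20 pos [0.5271 0.0476 0.0094] rpy [179.7  -0.6 112.2] gap 0.75cm F [-0.3  0.2 -0.6]
turn z 0.010  shift cm [-0.1  -0.22  0.24]
```

```bash
python3 -m crank '[[[0,0,0.15,0,0,0,0],[0,0,0.1,0,0,0,0],[0,0,0,0,0,0,0]]]'; python3 -m crank '[[[0,0,0,0,0,0,2],[0,0,0,0,0,0,2],[0,0,0,0,0,0,2],[0,0,-1.5,0,0,0,2.5],[0,0,-3,0,0,0,3],[0,0,-4,0,0,0,4],[0,0,-2,0,0,0,4],[0,0,0,0,0,0,4]]]';  python3 d.py .4908 .3659 .12 111.6; python3 look.py a3 230 150 180 180 235 130 130 120
```

```text
t: 7.58
eef_pos: [0.5273, 0.0476, 0.0071]
tcp_rot: [179.7, -0.6, 112.2]
force: [-0.1, 0.7, -0.5]
finger_gap: 0.09
t: 8.57
eef_pos: [0.528, 0.0465, 0.1192]
tcp_rot: [179.5, -0.5, 112.2]
force: [0.4, 0.3, -0.2]
finger_gap: 0.466
t 8.57 pos [0.528  0.0465 0.1192] rpy [179.5  -0.5 112.2] gap 3.98cm F [ 0.4  0.3 -0.2]
turn z 0.010  shift cm [31.06  8.3  -0.08]
```

View pics/a3.png

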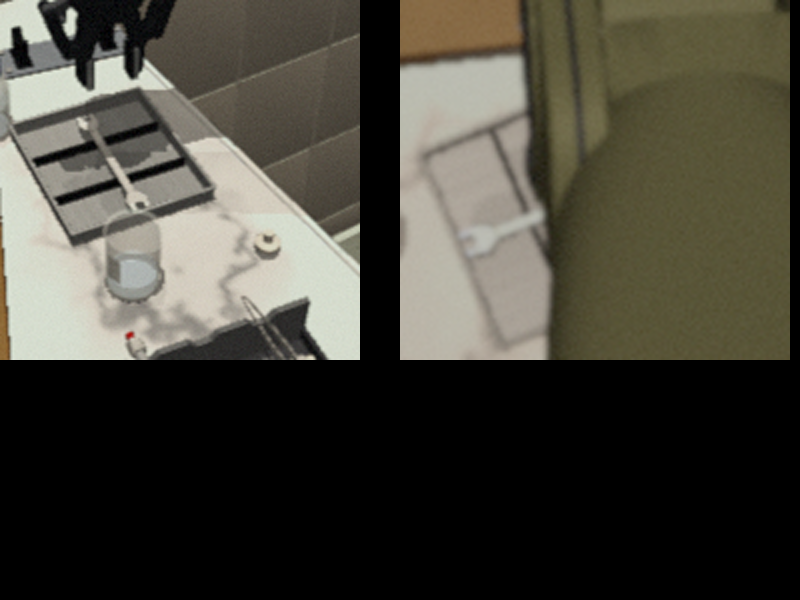

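The spanner now lies on both ribs in mid-tray, running from (85,122) to (135,200) in the side crop. The short column is next.

```bash
python3 -m crank '[[[3,0.8,0,0,0,0,4],[4.8,1.3,0,0,0,0,4],[4.8,1.3,0,0,0,0,4],[4.8,1.3,0,0,0,0,4],[4.8,1.3,0,0,0,0,4],[4.8,1.3,0,0,0,0,4],[3,0.7,0,0,0,0.01,4],[1,0.2,0,0,0,0,4],[0,0,0,0,0,0,4]]]';  python3 d.py .4908 .3659 .042 111.6
```

```text
t: 9.8
eef_pos: [0.4781, 0.3694, 0.1074]
tcp_rot: [-179.1, -0.4, 111.4]
force: [-0.6, 0.2, 0.5]
finger_gap: 0.47
t 9.80 pos [0.4781 0.3694 0.1074] rpy [-179.1   -0.4  111.4] gap 4.01cm F [-0.6  0.2  0.5]
turn z -0.003  shift cm [-0.8   1.05  6.54]
```

```bash
python3 -m crank '[[[-0.8,1,0,-0.016,0,0,4],[0,0,1,0,0,0,4],[0,0,2,0,0,0,3.5],[0,0,1,0,0,0,3],[0,0,0,0,0,0,3]]]';  python3 d.py .4908 .3659 .042 111.6
```

```text
t: 10.42
eef_pos: [0.4921, 0.3595, 0.0645]
tcp_rot: [-179.9, -0.3, 111.0]
force: [0.3, -0.4, 0.3]
finger_gap: 0.351
t 10.43 pos [0.4921 0.3595 0.0645] rpy [-179.9   -0.3  111. ] gap 3.00cm F [ 0.3 -0.4  0.3]
turn z -0.010  shift cm [0.64 0.12 2.25]
```

```bash
python3 -m crank '[[[0.55,0.1,1,0,0,-0.01,3],[0,0,0.8,0,0,0,3],[0,0,0.3,0,0,0,3],[0,0,0.1,0,0,0,3],[0,0,0,0,0,0,0],[0,0,0,0,0,0,0],[0,0,0,0,0,0,0],[0,0,0,0,0,0,0],[0,0,0,0,0,0,0]]]' 40;  python3 d.py .4908 .3659 .042 111.6
```

```text
t: 11.55
eef_pos: [0.4918, 0.3662, 0.0425]
tcp_rot: [179.9, -0.3, 111.6]
force: [1.1, 0.0, -0.9]
finger_gap: 0.094
t 11.55 pos [0.4918 0.3662 0.0425] rpy [179.9  -0.3 111.6] gap 0.80cm F [ 1.1  0.  -0.9]
turn z 0.001  shift cm [ 0.01 -0.1   0.05]
```

```bash
python3 -m crank '[[[0,0,-2,0,0,0,0],[0,0,-4,0,0,0,0],[0,0,-3,0,0,0,0],[0,0,0,0,0,0,0]]]';  python3 d.py .5667 .0637 .12 111.6
```

```text
t: 12.05
eef_pos: [0.4912, 0.3652, 0.1339]
tcp_rot: [-180.0, -0.3, 111.6]
force: [-0.2, 0.1, -1.2]
finger_gap: 0.093
t 12.05 pos [0.4912 0.3652 0.1339] rpy [-180.    -0.3  111.6] gap 0.80cm F [-0.2  0.1 -1.2]
turn z 0.001  shift cm [-30.81  -4.08   1.39]
```

```bash
python3 -m crank '[[[-3,-0.4,0,0,0,0,0],[-4.8,-0.6,0,0,0,0,0],[-4.8,-0.6,0,0,0,0,0],[-4.8,-0.6,0,0,0,0,0],[-4.8,-0.6,0,0,0,0,0],[-4.8,-0.6,0,0,0,0,0],[-2.8,-0.2,0,0,0,0,0],[-0.5,0,0,0,0,0,0],[0,0,0,0,0,0,0],[0,0,0,0,0,0,0]]]'; python3 d.py .5667 .0637 .007 111.6
```

```text
t: 13.3
eef_pos: [0.5659, 0.0626, 0.1202]
tcp_rot: [-179.2, -0.5, 111.8]
force: [-0.2, 0.7, -0.1]
finger_gap: 0.093
t 13.30 pos [0.5659 0.0626 0.1202] rpy [-179.2   -0.5  111.8] gap 0.79cm F [-0.2  0.7 -0.1]
turn z 0.004  shift cm [ 0.08  0.11 11.32]
```

```bash
python3 -m crank '[[[0,0.1,2,-0.014,0,0,0],[0,0,3,0,0,0,0],[0,0,3,0,0,0,0],[0,0,1,0,0,0,0],[0,0,0.5,0,0,0,0],[0,0,0,0,0,0,0]]]'; python3 d.py .5667 .0637 .007 111.6
```

```text
t: 14.05
eef_pos: [0.5671, 0.0704, 0.0246]
tcp_rot: [179.8, -0.5, 112.4]
force: [0.3, -0.1, -0.8]
finger_gap: 0.089
t 14.05 pos [0.5671 0.0704 0.0246] rpy [179.8  -0.5 112.4] gap 0.76cm F [ 0.3 -0.1 -0.8]
turn z 0.014  shift cm [-0.61 -0.28  1.76]
```

```bash
python3 -m crank '[[[-0.6,-0.2,0.8,0,0,0.01,0],[0,0,0.5,0,0,0,0],[0,0,0.3,0,0,0,0],[0,0,0.15,0,0,0,0],[0,0,0,0,0,0,0]]]'; python3 d.py .5667 .0637 .007 111.6
```

```text
t: 14.68
eef_pos: [0.5696, 0.0637, 0.008]
tcp_rot: [179.5, -0.4, 111.7]
force: [-0.4, 0.3, -0.6]
finger_gap: 0.092
t 14.68 pos [0.5696 0.0637 0.008 ] rpy [179.5  -0.4 111.7] gap 0.79cm F [-0.4  0.3 -0.6]
turn z 0.002  shift cm [ 0.11 -0.27  0.1 ]
```

```bash
python3 -m crank '[[[0,0,0.1,0,0,0,0],[0,0,0,0,0,0,0]]]'; python3 d.py .5667 .0637 .007 111.6; python3 -m crank '[[[0,0,0,0,0,0,2],[0,0,0,0,0,0,2],[0,0,0,0,0,0,2],[0,0,-1.5,0,0,0,2],[0,0,-3,0,0,0,3],[0,0,-4,0,0,0,3.5],[0,0,-2,0,0,0,3.5],[0,0,0,0,0,0,3.5]]]';  python3 d.py .3895 .325 .12 111.6
```

```text
t: 14.92
eef_pos: [0.5697, 0.0637, 0.0071]
tcp_rot: [179.5, -0.4, 111.7]
force: [0.1, -0.6, -1.3]
finger_gap: 0.09
t 14.93 pos [0.5697 0.0637 0.0071] rpy [179.5  -0.4 111.7] gap 0.77cm F [ 0.1 -0.6 -1.3]
turn z 0.002  shift cm [ 0.11 -0.28  0.01]
t: 15.92
eef_pos: [0.5702, 0.0629, 0.1197]
tcp_rot: [179.3, -0.4, 111.7]
force: [1.1, -0.2, 0.4]
finger_gap: 0.414
t 15.93 pos [0.5702 0.0629 0.1197] rpy [179.3  -0.4 111.7] gap 3.54cm F [ 1.1 -0.2  0.4]
turn z 0.003  shift cm [ 3.103e+01 -7.150e+00 -3.000e-02]
```

```bash
python3 -m crank '[[[3,-0.8,0,0,0,0,3.5],[4.8,-1.1,0,0,0,0,3.5],[4.8,-1.1,0,0,0,0,3.5],[4.8,-1.1,0,0,0,0,3.5],[4.8,-1.1,0,0,0,0,3.5],[4.8,-1.1,0,0,0,0,3.5],[2.8,-0.4,0,0,0,0,3.5],[0.5,0,0,0,0,0,3.5],[0,0,0,0,0,0,3.5]]]';  python3 d.py .3895 .325 .042 111.6
```

```text
t: 17.05
eef_pos: [0.3894, 0.3245, 0.1161]
tcp_rot: [179.5, -0.2, 111.6]
force: [0.8, 1.2, -0.3]
finger_gap: 0.406
t 17.05 pos [0.3894 0.3245 0.1161] rpy [179.5  -0.2 111.6] gap 3.46cm F [ 0.8  1.2 -0.3]
turn z 0.000  shift cm [0.04 0.02 7.41]
```

```bash
python3 -m crank '[[[0,0,1.5,0,0,0,3.5],[0,0,2.5,0,0,0,3],[0,0,1,0,0,0,3],[0,0,0,0,0,0,3]]]';  python3 d.py .3895 .325 .043 111.6;python3 look.py a4 265 285 133 120 105 175 100 120
```

```text
t: 17.55
eef_pos: [0.3924, 0.3211, 0.0648]
tcp_rot: [179.5, -0.1, 111.3]
force: [0.4, 0.5, 0.5]
finger_gap: 0.349
t 17.55 pos [0.3924 0.3211 0.0648] rpy [ 1.795e+02 -1.000e-01  1.113e+02] gap 2.98cm F [0.4 0.5 0.5]
turn z -0.006  shift cm [ 0.47 -0.12  2.18]
```

View pics/a4.png

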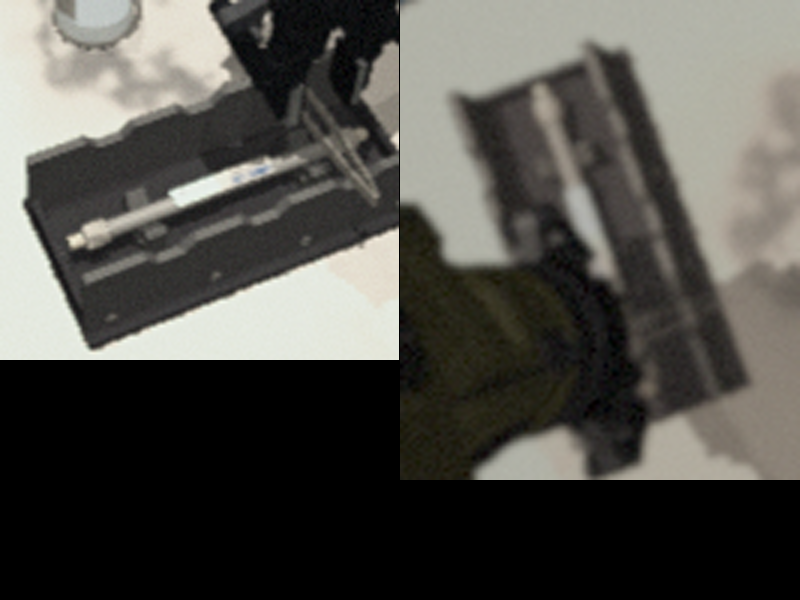

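The tweezers lie between the fingertips (side crop around (320,130)). The short column and spanner are gone from the rack, and the long column is undisturbed. I'll grip.

```bash
python3 -m crank '[[[0.4,-0.1,1,0,0,-0.006,3],[0,0,0.8,0,0,0,3],[0,0,0.25,0,0,0,3],[0,0,0,0,0,0,3],[0,0,0,0,0,0,0],[0,0,0,0,0,0,0],[0,0,0,0,0,0,0],[0,0,0,0,0,0,0],[0,0,0,0,0,0,0]]]' 30;  python3 d.py .3895 .325 .042 111.6;  python3 -m crank '[[[0,0,-2,0,0,0,0],[0,0,-4,0,0,0,0],[0,0,-3,0,0,0,0],[0,0,0,0,0,0,0]]]';  python3 d.py .484 .0277 .12 111.6
```

```text
t: 18.77
eef_pos: [0.3915, 0.3266, 0.0456]
tcp_rot: [179.2, -0.2, 111.7]
force: [-0.6, -0.5, -0.5]
finger_gap: 0.123
t 18.77 pos [0.3915 0.3266 0.0456] rpy [179.2  -0.2 111.7] gap 1.05cm F [-0.6 -0.5 -0.5]
turn z 0.001  shift cm [-0.08 -0.25  0.36]
t: 19.27
eef_pos: [0.3902, 0.3255, 0.1374]
tcp_rot: [179.3, -0.2, 111.7]
force: [0.4, 0.2, -0.2]
finger_gap: 0.124
t 19.27 pos [0.3902 0.3255 0.1374] rpy [179.3  -0.2 111.7] gap 1.06cm F [ 0.4  0.2 -0.2]
turn z 0.001  shift cm [-31.14  -2.24   1.74]
```

```bash
python3 -m crank '[[[-3,-0.2,0,0,0,0,0],[-4.8,-0.4,0,0,0,0,0],[-4.8,-0.4,0,0,0,0,0],[-4.8,-0.4,0,0,0,0,0],[-4.8,-0.4,0,0,0,0,0],[-4.8,-0.4,0,0,0,0,0],[-2.8,-0.1,0,0,0,0,0],[-1,0,0,0,0,0,0],[0,0,0,0,0,0,0],[0,0,0,0,0,0,0]]]'; python3 d.py .484 .0277 .01 111.6
```

```text
t: 20.52
eef_pos: [0.481, 0.0233, 0.1263]
tcp_rot: [179.9, -0.4, 111.9]
force: [0.6, 0.1, -0.2]
finger_gap: 0.126
t 20.52 pos [0.481  0.0233 0.1263] rpy [179.9  -0.4 111.9] gap 1.08cm F [ 0.6  0.1 -0.2]
turn z 0.005  shift cm [ 0.3   0.44 11.63]
```

```bash
python3 -m crank '[[[-0.4,0.4,2,0,0,0.005,0],[0,0,3,0,0,0,0],[0,0,3,0,0,0,0],[0,0,1,0,0,0,0],[0,0,0.5,0,0,0,0],[0,0,0,0,0,0,0]]]'; python3 d.py .484 .0277 .01 111.6
```

```text
t: 21.28
eef_pos: [0.4868, 0.0278, 0.0306]
tcp_rot: [179.7, -0.4, 112.1]
force: [-0.4, 0.5, 1.0]
finger_gap: 0.128
t 21.27 pos [0.4868 0.0278 0.0306] rpy [179.7  -0.4 112.1] gap 1.09cm F [-0.4  0.5  1. ]
turn z 0.009  shift cm [ 0.09 -0.26  2.06]
```

```bash
python3 -m crank '[[[0,-0.4,1,0,0,0.009,0],[0,0,0.5,0,0,0,0],[0,0,0.3,0,0,0,0],[0,0,0.1,0,0,0,0],[0,0,0,0,0,0,0]]]'; python3 d.py .484 .0277 .01 111.6
```

```text
t: 21.9
eef_pos: [0.4847, 0.0264, 0.0121]
tcp_rot: [179.5, -0.4, 111.6]
force: [-0.2, -0.1, 0.6]
finger_gap: 0.12
t 21.90 pos [0.4847 0.0264 0.0121] rpy [179.5  -0.4 111.6] gap 1.03cm F [-0.2 -0.1  0.6]
turn z -0.001  shift cm [ 0.15 -0.01  0.21]
```

```bash
python3 -m crank '[[[0,0,0.15,0,0,0,0],[0,0,0.05,0,0,0,0],[0,0,0,0,0,0,0]]]'; python3 d.py .484 .0277 .01 111.6; python3 -m crank '[[[0,0,0,0,0,0,2],[0,0,0,0,0,0,2],[0,0,0,0,0,0,2],[0,0,-1.5,0,0,0,2],[0,0,-3,0,0,0,3],[0,0,-4,0,0,0,3],[0,0,-3,0,0,0,3],[0,0,0,0,0,0,3]]]';  python3 d.py .4396 .3456 .12 111.6
```

```text
t: 22.28
eef_pos: [0.485, 0.0264, 0.0102]
tcp_rot: [179.4, -0.4, 111.6]
force: [0.1, 0.1, 0.2]
finger_gap: 0.127
t 22.27 pos [0.485  0.0264 0.0102] rpy [179.4  -0.4 111.6] gap 1.08cm F [0.1 0.1 0.2]
turn z -0.001  shift cm [ 0.16 -0.05  0.02]
t: 23.28
eef_pos: [0.4837, 0.0253, 0.1282]
tcp_rot: [179.5, -0.4, 111.6]
force: [0.2, -0.6, -0.6]
finger_gap: 0.352
t 23.27 pos [0.4837 0.0253 0.1282] rpy [179.5  -0.4 111.6] gap 3.00cm F [ 0.2 -0.6 -0.6]
turn z -0.001  shift cm [31.4   7.7   0.82]
```

```bash
python3 -m crank '[[[3,0.7,0,0,0,0,3],[4.8,1.3,0,0,0,0,3],[4.8,1.3,0,0,0,0,3],[4.8,1.3,0,0,0,0,3],[4.8,1.3,0,0,0,0,3],[4.8,1.2,0,0,0,0,3],[2.8,0.7,0,0,0,0,3],[0.5,0.2,0,0,0,0,3]]]';python3 -m crank '[[[0,0,0,0,0,0.174,3],[0,0,0,0,0,0.174,3],[0,0,0,0,0,0.174,3],[0,0,0,0,0,0.174,3],[0,0,0,0,0,0.174,3],[0,0,0,0,0,0.174,3],[0,0,0,0,0,0.174,3],[0,0,0,0,0,0.174,3],[0,0,0,0,0,0.174,3],[0,0,0,0,0,0,3]]]';  python3 d.py .441 .347 .015 21.7; python3 look.py a5 215 130 200 270 100 125 320 180
```

```text
t: 24.28
eef_pos: [0.443, 0.3434, 0.1218]
tcp_rot: [-180.0, -0.2, 111.3]
force: [-0.1, -0.6, 0.0]
finger_gap: 0.354
t: 25.52
eef_pos: [0.4796, 0.2559, 0.1122]
tcp_rot: [-176.1, 1.6, 25.9]
force: [0.6, -0.3, -0.2]
finger_gap: 0.354
t 25.52 pos [0.4796 0.2559 0.1122] rpy [-176.1    1.6   25.9] gap 3.02cm F [ 0.6 -0.3 -0.2]
turn z 0.073  shift cm [-0.22 -9.9   9.72]
```

View pics/a5.png

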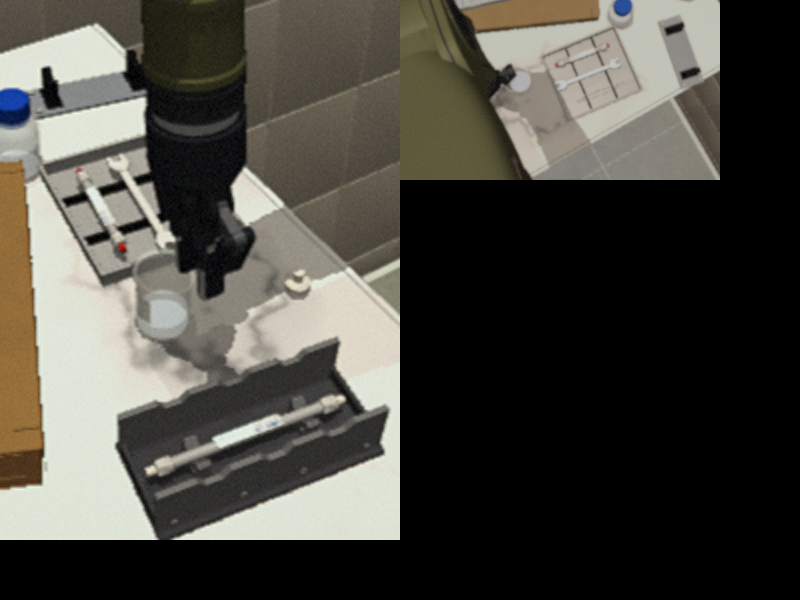

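Side crop: the short column runs (80,170)-(122,247) and the spanner sits beside it; the top crop shows all three things in the tray. The long column lies free in the rack. The turn on the spot let the tool drift 9 cm, but it stayed above the beaker. I'll move back and level the tool.

```bash
python3 -m crank '[[[0,0,0,-0.068,0.028,0.05,3],[0,-3,0,0,0,0,3],[0,-4,0,0,0,0,3],[0,-2.5,0,0,0,0,3],[0,0,0,0,0,0,3],[0,0,0,0,0,0,3]]]';  python3 d.py .441 .347 .015 21.7
```

```text
t: 26.38
eef_pos: [0.4627, 0.2885, 0.1149]
tcp_rot: [-176.5, 0.2, 29.9]
force: [0.7, 0.2, -0.0]
finger_gap: 0.352
t 26.38 pos [0.4627 0.2885 0.1149] rpy [-176.5    0.2   29.9] gap 3.00cm F [ 0.7  0.2 -0. ]
turn z 0.144  shift cm [ 0.14 -6.24  9.99]
```

```bash
python3 -c "
from h import *
s=arm.sense();print(s['qpos'].round(1),s['joint_velocities'].round(1),s['tau'].round(1))"
```

```text
[ 29.9  21.3 -17.   51.9   3.5 179.9] [ 0.7  0.   0.2  0.1  0.1 -0.1] [  0.2 -44.2  22.8   0.    0.3  -0. ]
```

Joint 6 is at its limit of 180°, because q6 = q1 + 180 − yaw. I'll use the other half-turn, yaw 201.6, where q6 is about 16.

```bash
python3 -m crank '[[[0,0,-0.3,-0.03,0,-0.16,3],[0,0,0,-0.03,0,-0.17,3],[0,0,0,0,0,-0.17,3],[0,0,0,0,0,-0.17,3],[0,0,0,0,0,-0.17,3],[0,0,0,0,0,-0.17,3],[0,0,0,0,0,-0.17,3],[0,0,0,0,0,-0.17,3],[0,0,0,0,0,-0.17,3],[0,0,0,0,0,0,3]]]';  python3 d.py .441 .347 .115 201.7
```

```text
t: 27.62
eef_pos: [0.4645, 0.2854, 0.1175]
tcp_rot: [179.6, 0.0, 119.5]
force: [0.8, -0.3, -0.2]
finger_gap: 0.352
t 27.62 pos [0.4645 0.2854 0.1175] rpy [179.6   0.  119.5] gap 3.01cm F [ 0.8 -0.3 -0.2]
turn z -1.434  shift cm [-0.1   6.59  0.25]
```

```bash
python3 -m crank '[[[0,0,0,0,0,-0.178,3],[0,0,0,0,0,-0.178,3],[0,0,0,0,0,-0.178,3],[0,0,0,0,0,-0.178,3],[0,0,0,0,0,-0.178,3],[0,0,0,0,0,-0.178,3],[0,0,0,0,0,-0.178,3],[0,0,0,0,0,-0.178,3],[0,2.5,0,0,0,0,3],[0,3,0,0,0,0,3],[0,1,0,0,0,0,3],[0,0,0,0,0,0,3]]]';  python3 d.py .441 .347 .015 201.7
```

```text
t: 29.12
eef_pos: [0.4414, 0.3439, 0.1172]
tcp_rot: [-179.9, 0.3, -158.5]
force: [-0.6, -0.3, 0.2]
finger_gap: 0.349
t 29.12 pos [0.4414 0.3439 0.1172] rpy [-179.9    0.3 -158.5] gap 2.98cm F [-0.6 -0.3  0.2]
turn z -0.004  shift cm [-0.07  0.3  10.22]
```

```bash
python3 -m crank '[[[0,0.2,1,0,0,0,2.4],[0,0,2,0,0,0,2.4],[0,0,1.5,0,0,0,2.4],[0,0,0.5,0,0,0,2.4],[0,0,0,0,0,0,2.4]]]';  python3 d.py .441 .347 .015 201.7;python3 look.py a6 265 285 133 120 105 175 100 120
```

```text
t: 29.75
eef_pos: [0.4418, 0.3419, 0.064]
tcp_rot: [-179.8, 0.3, -158.9]
force: [-0.5, 0.8, 0.2]
finger_gap: 0.28
t 29.75 pos [0.4418 0.3419 0.064 ] rpy [-179.8    0.3 -158.9] gap 2.39cm F [-0.5  0.8  0.2]
turn z -0.011  shift cm [-0.11  0.5   4.9 ]
```

View pics/a6.png

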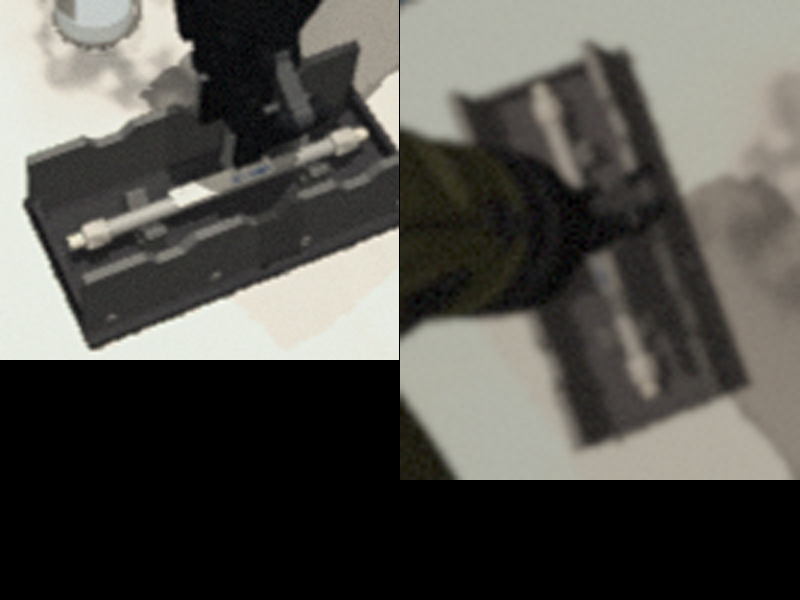

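The fingers are coming in between the rails over the tube; the near tip is at about (237,165) in the side crop. I'll correct 5 mm towards +y and descend in two parts.

```bash
python3 -m crank '[[[-0.1,0.5,0.3,0,0,-0.01,2.4],[0,0,0.7,0,0,0,2.4],[0,0,0,0,0,0,2.4],[0,0,0,0,0,0,2.4]]]';  python3 d.py .441 .347 .015 201.7
```

```text
t: 30.35
eef_pos: [0.4422, 0.3487, 0.0551]
tcp_rot: [-179.8, 0.5, -158.3]
force: [0.3, -0.6, -0.7]
finger_gap: 0.278
t 30.35 pos [0.4422 0.3487 0.0551] rpy [-179.8    0.5 -158.3] gap 2.37cm F [ 0.3 -0.6 -0.7]
turn z 0.001  shift cm [ 0.17 -0.11  4.01]
```

```bash
python3 -m crank '[[[0,0,1.2,0,0,0,2.4],[0,0,0.8,0,0,0,2.4],[0,0,0,0,0,0,2.4]]]';  python3 d.py .441 .347 .015 201.7; python3 -m crank '[[[0,0,1,0,0,0,2.4],[0,0,0.5,0,0,0,2.4],[0,0,0.2,0,0,0,2.4],[0,0,0,0,0,0,0],[0,0,0,0,0,0,0],[0,0,0,0,0,0,0],[0,0,0,0,0,0,0],[0,0,0,0,0,0,0]]]' 60; python3 d.py .441 .347 .015 201.7
```

```text
t: 30.72
eef_pos: [0.4421, 0.3485, 0.0335]
tcp_rot: [-179.8, 0.4, -158.3]
force: [-0.8, -0.5, -0.6]
finger_gap: 0.285
t 30.73 pos [0.4421 0.3485 0.0335] rpy [-179.8    0.4 -158.3] gap 2.43cm F [-0.8 -0.5 -0.6]
turn z 0.001  shift cm [ 0.16 -0.09  1.85]
t: 31.72
eef_pos: [0.4426, 0.3473, 0.0153]
tcp_rot: [-179.7, 0.4, -158.3]
force: [1.0, -0.7, -0.5]
finger_gap: 0.084
t 31.73 pos [0.4426 0.3473 0.0153] rpy [-179.7    0.4 -158.3] gap 0.71cm F [ 1.  -0.7 -0.5]
turn z 0.000  shift cm [0.16 0.03 0.03]
```

```bash
python3 -m crank '[[[0,0,-1.5,0,0,0,0],[0,0,-3,0,0,0,0],[0,0,-4,0,0,0,0],[0,0,-4.5,0,0,0,0],[0,0,-1,0,0,0,0],[0,0,0,0,0,0,0]]]';  python3 d.py .575 -.155 .15 199.1
python3 - <<'E'
import cv2,numpy as np
t=cv2.imread("pics/top0.png");s=cv2.imread("pics/side0.png")
def crop(im,x,y,w,h,k,st):
    c=cv2.resize(im[y:y+h,x:x+w],None,fx=k,fy=k,interpolation=cv2.INTER_CUBIC)
    for i in range(x-x%st+st,x+w,st): cv2.putText(c,str(i),((i-x)*k,10),0,.35,(0,0,255),1); c[::6,(i-x)*k]=(0,0,255)
    for i in range(y-y%st+st,y+h,st): cv2.putText(c,str(i),(0,(i-y)*k),0,.35,(0,0,255),1); c[(i-y)*k,::6]=(0,0,255)
    return c
a=crop(s,222,145,78,50,10,10); b=crop(t,355,135,55,85,7,10)
cv2.imwrite("pics/c4.png",cv2.resize(a,(780,500))); 
A=cv2.copyMakeBorder(cv2.resize(s[145:195,222:300],None,fx=5,fy=5,interpolation=cv2.INTER_CUBIC),0,345,0,0,0)
a=cv2.copyMakeBorder(crop(s,225,145,68,50,6,5),0,595-300,0,0,0)
cv2.imwrite("pics/c4.png",np.hstack([a,b])[:600,:800])
E
```

```text
t: 32.48
eef_pos: [0.4407, 0.3486, 0.1628]
tcp_rot: [-179.8, 0.5, -158.3]
force: [-0.5, 0.2, -0.8]
finger_gap: 0.079
t 32.48 pos [0.4407 0.3486 0.1628] rpy [-179.8    0.5 -158.3] gap 0.68cm F [-0.5  0.2 -0.8]
turn z 0.046  shift cm [  3.79 -51.98   1.28]
```

View pics/c4.png

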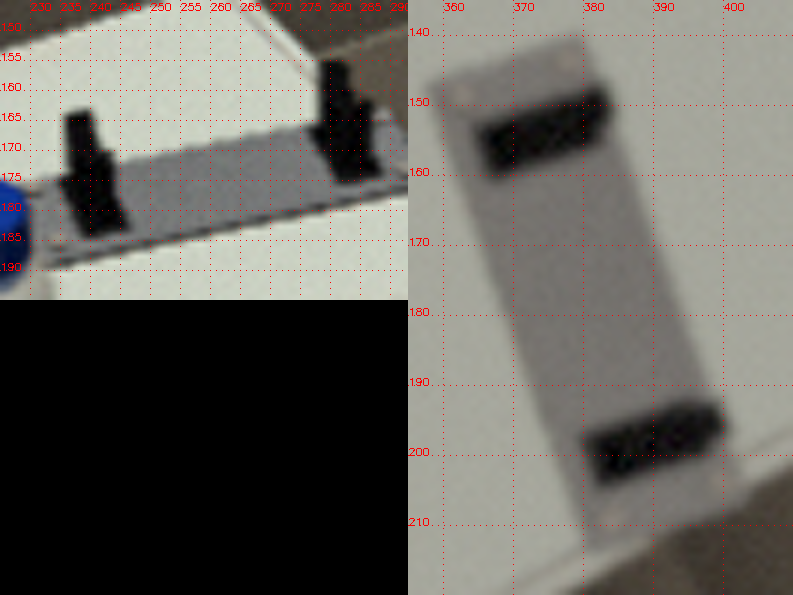

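The side crop shows clip tops centred at about (239.5,167) and (282,158.5). The top crop gives the foot plate corners (358.5,147), (380,140), (403,207) and (381,214). I'll refit the bracket.

```bash
python3 - <<'E'
from fit import *
tp=[(T,(358.5,147),(.083,.028,.005)),(T,(380,140),(.083,-.028,.005)),(T,(403,207),(-.083,-.028,.005)),(T,(381,214),(-.083,.028,.005))]
cl=[(T,(374,154),(.054,0,.038)),(T,(390,198.3),(-.054,0,.038))]
sd=[(S,(239.5,167),(.054,0,.043)),(S,(282,158.5),(-.054,0,.043))]
g=[.58,-.16,.35]
fit("plate",tp,g);fit("topclips",cl,g);fit("side",sd,g);fit("all",tp+cl+sd,g)
E
python3 d.py .575 -.155 .15 199.1
```

```text
plate [ 0.5793 -0.1628] yaw 18.16 res [-0.8 -0.4  0.4 -0.4  0.7  0.3 -0.3  0.6]
topclips [ 0.5756 -0.1569] yaw 19.06 res [-0.2 -0.6  0.2  0.6]
side [ 0.5831 -0.1621] yaw 18.95 res [-0.1  0.1  0.2 -0.1]
all [ 0.5793 -0.1613] yaw 18.29 res [-1.5 -0.4 -0.3 -0.4  0.1  0.2 -0.8  0.6  2.1 -2.3  1.8 -1.   1.4  0.1
  1.8  0.2]
t 32.48 pos [0.4407 0.3486 0.1628] rpy [-179.8    0.5 -158.3] gap 0.68cm F [-0.5  0.2 -0.8]
turn z 0.046  shift cm [  3.79 -51.98   1.28]
```

```bash
python3 -m crank '[[[0.2,-3,0,0,0,0,0],[0.3,-5,0,0,0,0.01,0],[0.3,-5,0,0,0,0.01,0],[0.3,-5,0,0,0,0.01,0],[0.3,-5,0,0,0,0.01,0],[0.3,-5,0,0,0,0.01,0],[0.3,-5,0,0,0,0,0],[0.3,-5,0,0,0,0,0],[0.3,-5,0,0,0,0,0],[0.2,-3,0,0,0,0,0],[0,0,0,0,0,0,0]]]' 80;  python3 d.py .580 -.1615 .1 198.5
```

```text
t: 33.85
eef_pos: [0.5655, -0.1068, 0.1436]
tcp_rot: [179.7, -1.1, -161.0]
force: [-0.2, 0.5, -1.6]
finger_gap: 0.072
t 33.85 pos [ 0.5655 -0.1068  0.1436] rpy [ 179.7   -1.1 -161. ] gap 0.61cm F [-0.2  0.5 -1.6]
turn z 0.008  shift cm [ 0.36 -5.65  4.36]
```

```bash
python3 -m crank '[[[0.2,-3,0,0,-0.019,0.005,0],[0.1,-2.5,0,0,0,0,0],[0,0,2,0,0,0,0],[0,0,2,0,0,0,0],[0,0,0,0,0,0,0],[0,0,0,0,0,0,0]]]';  python3 d.py .580 -.1615 .07 198.5; python3 look.py a7 215 130 100 75 340 130 80 100
```

```text
t: 34.6
eef_pos: [0.5777, -0.157, 0.0976]
tcp_rot: [179.2, -0.4, -161.1]
force: [1.1, 0.2, -0.6]
finger_gap: 0.073
t 34.60 pos [ 0.5777 -0.157   0.0976] rpy [ 179.2   -0.4 -161.1] gap 0.63cm F [ 1.1  0.2 -0.6]
turn z 0.007  shift cm [-0.08 -0.5   2.76]
```

View pics/a7.png

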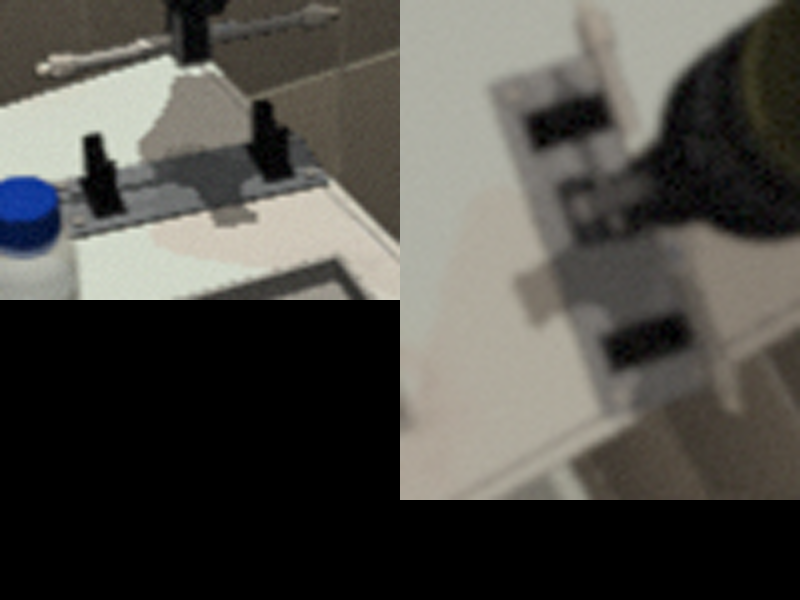

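Side crop: the column is held level, with ends at picture pixels (225,147) and (300,133). Top crop: its lower end is at about (407,211). I'll check its pose against the grip.

```bash
python3 - <<'E'
from fit import *
z=.0976+.012
sd=[(S,(225,147.2),(.091,0,z)),(S,(300,133.2),(-.091,0,z))]
fit("side",sd,[.58,-.16,.33]); fit("both",sd+[(T,(407.3,211.5),(-.091,0,z))],[.58,-.16,.33])
print(onplane(T,211.5,407.3,z), "tcp-pred end",.5777-.091*np.cos(.33),-.157-.091*np.sin(.33))
E
```

```text
side [ 0.5754 -0.1572] yaw 18.73 res [-0.1  0.   0.1 -0.1]
both [ 0.576  -0.1578] yaw 19.29 res [-0.2  0.1 -0.3 -0.4 -0.1  0.5]
[ 0.49110775 -0.18811458  0.1096    ] tcp-pred end 0.4916101467389168 -0.18648791558393302
```

```bash
python3 -m crank '[[[0,-0.4,1,0.014,0,0.005,0],[0,0,2,0,0,0,0],[0,0,1.5,0,0,0,0],[0,0,0,0,0,0,0],[0,0,0,0,0,0,0]]]';  python3 d.py .5815 -.161 .0235 198.5
```

```text
t: 35.33
eef_pos: [0.5807, -0.1615, 0.0527]
tcp_rot: [-179.7, -0.2, -161.4]
force: [-0.2, 0.0, -1.8]
finger_gap: 0.073
t 35.33 pos [ 0.5807 -0.1615  0.0527] rpy [-179.7   -0.2 -161.4] gap 0.62cm F [-0.2  0.  -1.8]
turn z 0.002  shift cm [-0.09  0.02  2.92]
```

```bash
python3 -m crank '[[[0,0,0.8,0,0,0,0],[0,0,0.6,0,0,0,0],[0,0,0.5,0,0,0,0],[0,0,0.4,0,0,0,0],[0,0,0,0,0,0,0]]]';  python3 d.py .5815 -.161 .0235 198.5;  python3 -m crank '[[[0,0,0.25,0,0,0,0],[0,0,0.2,0,0,0,0],[0,0,0,0,0,0,0]]]'; python3 d.py .5815 -.161 .0235 198.5
```

```text
t: 35.95
eef_pos: [0.5815, -0.162, 0.0291]
tcp_rot: [-179.7, -0.1, -161.4]
force: [1.0, -0.7, -0.3]
finger_gap: 0.074
t 35.95 pos [ 0.5815 -0.162   0.0291] rpy [-1.797e+02 -1.000e-01 -1.614e+02] gap 0.63cm F [ 1.  -0.7 -0.3]
turn z 0.001  shift cm [-0.03  0.09  0.56]
t: 36.33
eef_pos: [0.5821, -0.1623, 0.0249]
tcp_rot: [-179.6, -0.0, -161.4]
force: [1.1, 0.5, -1.6]
finger_gap: 0.07
t 36.33 pos [ 0.5821 -0.1623  0.0249] rpy [-179.6   -0.  -161.4] gap 0.59cm F [ 1.1  0.5 -1.6]
turn z 0.001  shift cm [0.01 0.14 0.14]
```

```bash
python3 -m crank '[[[0,0,0.12,0,0,0,0],[0,0,0.1,0,0,0,0],[0,0,0,0,0,0,0]]]'; python3 -m crank '[[[0,0,0,0,0,0,2.2],[0,0,0,0,0,0,2.2],[0,0,0,0,0,0,2.2],[0,0,-1.5,0,0,0,2.5],[0,0,-3,0,0,0,3],[0,0,-4,0,0,0,3],[0,0,-3.5,0,0,0,3],[0,0,0,0,0,0,3]]]' 40; python3 d.py .485 .0264 .12 111.6; python3 -c "
from h import *
print(arm.sense()['qpos'].round(1))"
```

```text
t: 36.7
eef_pos: [0.583, -0.1632, 0.0236]
tcp_rot: [-179.5, 0.1, -161.4]
force: [0.1, 0.0, -1.3]
finger_gap: 0.076
t: 37.7
eef_pos: [0.5828, -0.1615, 0.1507]
tcp_rot: [-179.5, 0.2, -161.4]
force: [0.7, -0.6, -0.6]
finger_gap: 0.351
t 37.70 pos [ 0.5828 -0.1615  0.1507] rpy [-179.5    0.2 -161.4] gap 3.00cm F [ 0.7 -0.6 -0.6]
turn z 1.518  shift cm [21.07 -2.18  3.07]
[-15.3  24.8  -5.4  59.5  -0.3 -33.9]
```

```bash
python3 -m crank '[[[0,0,0,0,0,0.17,3],[0,0,0,0,0,0.17,3],[0,0,0,0,0,0.17,3],[0,0,0,0,0,0.17,3],[0,0,0,0,0,0.17,3],[0,0,0,0,0,0.17,3],[0,0,0,0,0,0.17,3],[0,0,0,0,0,0.17,3],[0,0,0,0,0,0.158,3],[0,0,0,0,0,0,3]]]'; python3 d.py .485 .0264 .12 111.6;python3 look.py a8 215 130 100 75 340 130 80 100
```

```text
t: 38.95
eef_pos: [0.5776, -0.1597, 0.1471]
tcp_rot: [-179.7, 0.1, 108.8]
force: [-0.2, 0.2, -0.3]
finger_gap: 0.349
t 38.95 pos [ 0.5776 -0.1597  0.1471] rpy [-1.797e+02  1.000e-01  1.088e+02] gap 2.98cm F [-0.2  0.2 -0.3]
turn z -0.048  shift cm [20.71 -1.75  2.71]
```

View pics/a8.png

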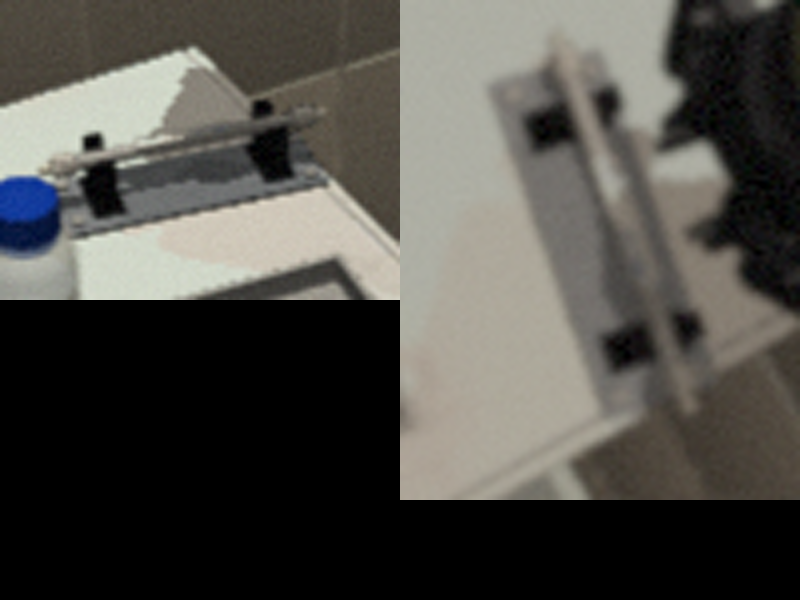

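The column lies across both clips. Ends in the picture: side (226.3,171.3) and (295.5,158), top (372,138) and (398,211.6). I'll check the height and centre from those.

```bash
python3 - <<'E'
from fit import *
for z in(.030,.035,.040,.045):
    print(z);fit("col",[(S,(226.3,171.3),(.091,0,z)),(S,(295.5,158),(-.091,0,z)),(T,(372,138),(.091,0,z)),(T,(398,211.6),(-.091,0,z))],[.58,-.16,.33])
E
python3 -m crank '[[[2.5,-0.3,0,0,0,-0.04,3],[4.5,-0.4,0.5,0,0,0,3],[4.8,-0.4,0.5,0,0,0,3],[4.8,-0.4,0.5,0,0,0,3],[2.8,-0.2,0.5,0,0,0,3],[0.7,0,0,0,0,0,3],[0,0,0,0,0,0,3]]]'; python3 d.py .485 .0264 .010 111.6
```

```text
0.03
col [ 0.5814 -0.1674] yaw 18.94 res [-0.7  2.   1.4  0.7  0.1 -1.6  1.3  0.8]
0.035
col [ 0.5809 -0.1648] yaw 18.38 res [-0.9  0.7  1.8 -0.2 -0.1 -2.1  0.5  1. ]
0.04
col [ 0.5804 -0.1623] yaw 18.53 res [-0.9 -0.3  2.  -1.3 -0.8 -2.4  0.1  1. ]
0.045
col [ 0.5798 -0.1595] yaw 19.21 res [-0.8 -1.1  2.2 -2.7 -1.9 -2.6  0.1  0.9]
t: 39.92
eef_pos: [0.4879, 0.0252, 0.126]
tcp_rot: [-179.8, 0.2, 111.9]
force: [0.6, 0.4, 0.4]
finger_gap: 0.351
t 39.92 pos [0.4879 0.0252 0.126 ] rpy [-179.8    0.2  111.9] gap 3.00cm F [0.6 0.4 0.4]
turn z 0.005  shift cm [ 0.22 -0.22 11.6 ]
```

The residuals are best at z = 35 mm, so the column is seated. Now I'll return the tweezers.

```bash
python3 -m crank '[[[-0.3,-0.2,2,0,0,0,2.6],[0,0,3,0,0,0,2.6],[0,0,2.5,0,0,0,2.6],[0,0,1,0,0,0,2.6],[0,0,0,0,0,0,2.6]]]'; python3 d.py .485 .0264 .010 111.6
```

```text
t: 40.55
eef_pos: [0.4941, 0.0163, 0.041]
tcp_rot: [179.8, 0.5, 111.7]
force: [0.7, -1.0, 0.2]
finger_gap: 0.305
t 40.55 pos [0.4941 0.0163 0.041 ] rpy [179.8   0.5 111.7] gap 2.61cm F [ 0.7 -1.   0.2]
turn z 0.001  shift cm [ 1.28 -0.47  3.1 ]
```

```bash
python3 -m crank '[[[1.1,-0.4,0,0,0,0,2.6],[0,0,1,0,0,0,2.6],[0,0,0,0,0,0,2.6]]]'; python3 d.py .485 .0264 .010 111.6
```

```text
t: 40.92
eef_pos: [0.4878, 0.0254, 0.0323]
tcp_rot: [179.5, 0.6, 111.7]
force: [-1.1, 0.6, -0.8]
finger_gap: 0.303
t 40.92 pos [0.4878 0.0254 0.0323] rpy [179.5   0.6 111.7] gap 2.59cm F [-1.1  0.6 -0.8]
turn z 0.001  shift cm [ 0.19 -0.23  2.23]
```

```bash
python3 -m crank '[[[0.1,-0.2,1,0,0,0,2.6],[0,0,0.8,0,0,0,2.6],[0,0,0.3,0,0,0,2.6],[0,0,0.05,0,0,0,2.6],[0,0,0,0,0,0,2.6]]]'; python3 d.py .485 .0264 .010 111.6
```

```text
t: 41.55
eef_pos: [0.4859, 0.0256, 0.0093]
tcp_rot: [179.5, 0.6, 111.7]
force: [0.6, -0.5, -0.0]
finger_gap: 0.302
t 41.55 pos [0.4859 0.0256 0.0093] rpy [179.5   0.6 111.7] gap 2.58cm F [ 0.6 -0.5 -0. ]
turn z 0.002  shift cm [ 0.11 -0.05 -0.07]
```

```bash
python3 -m crank '[[[0.1,0,0,0,0,0,0],[0,0,0,0,0,0,0],[0,0,0,0,0,0,0],[0,0,0,0,0,0,0],[0,0,0,0,0,0,0]]]' 30; python3 d.py .485 .0264 .010 111.6;python3 -m crank '[[[0,0,-2,0,0,0,0],[0,0,-4,0,0,0,0],[0,0,-4,0,0,0,0],[0,0,-2,0,0,0,0],[0,0,0,0,0,0,0]]]'; python3 d.py .3915 .3266 .12 111.7
```

```text
t: 42.18
eef_pos: [0.4861, 0.0266, 0.0099]
tcp_rot: [179.5, 0.6, 111.7]
force: [0.2, 0.5, -0.0]
finger_gap: 0.127
t 42.17 pos [0.4861 0.0266 0.0099] rpy [179.5   0.6 111.7] gap 1.08cm F [ 0.2  0.5 -0. ]
turn z 0.002  shift cm [ 0.03 -0.11 -0.01]
t: 42.8
eef_pos: [0.4836, 0.0273, 0.1326]
tcp_rot: [179.6, 0.6, 111.7]
force: [0.8, -0.7, -0.2]
finger_gap: 0.126
t 42.80 pos [0.4836 0.0273 0.1326] rpy [179.6   0.6 111.7] gap 1.07cm F [ 0.8 -0.7 -0.2]
turn z -0.000  shift cm [31.21  2.51  1.26]
```

```bash
python3 -m crank '[[[3,0.3,0,0,0,0,0],[4.8,0.5,0,0,0,0,0],[4.8,0.5,0,0,0,0,0],[4.8,0.5,0,0,0,0,0],[4.8,0.5,0,0,0,0,0],[4.8,0.4,0,0,0,0,0],[2.8,0.2,0,0,0,0,0],[0.5,0,0,0,0,0,0],[0,0,0,0,0,0,0],[0,0,0,0,0,0,0]]]'; python3 d.py .3915 .3266 .0456 111.7
```

```text
t: 44.05
eef_pos: [0.3925, 0.3236, 0.1177]
tcp_rot: [-179.6, 0.8, 111.5]
force: [0.2, -0.7, 0.2]
finger_gap: 0.125
t 44.05 pos [0.3925 0.3236 0.1177] rpy [-179.6    0.8  111.5] gap 1.07cm F [ 0.2 -0.7  0.2]
turn z -0.004  shift cm [0.32 0.02 7.21]
```

```bash
python3 -m crank '[[[0.2,0,1,-0.015,0.003,0,0],[0,0,2.5,0,0,0,0],[0,0,1.3,0,0,0,0],[0,0,0,0,0,0,0],[0,0,0,0,0,0,0]]]'; python3 d.py .3915 .3266 .0456 111.7
```

```text
t: 44.68
eef_pos: [0.3946, 0.321, 0.0694]
tcp_rot: [179.4, 0.7, 111.0]
force: [0.6, -0.8, -0.3]
finger_gap: 0.126
t 44.67 pos [0.3946 0.321  0.0694] rpy [179.4   0.7 111. ] gap 1.07cm F [ 0.6 -0.8 -0.3]
turn z -0.011  shift cm [ 0.63 -0.08  2.38]
```

```bash
python3 -m crank '[[[0.55,-0.1,0.8,0,0,-0.01,0],[0,0,0.4,0,0,0,0],[0,0,0,0,0,0,0]]]'; python3 d.py .3915 .3266 .0456 111.7
```

```text
t: 45.05
eef_pos: [0.3926, 0.3269, 0.0578]
tcp_rot: [179.3, 0.6, 111.7]
force: [-0.5, -0.5, 0.0]
finger_gap: 0.126
t 45.05 pos [0.3926 0.3269 0.0578] rpy [179.3   0.6 111.7] gap 1.07cm F [-0.5 -0.5  0. ]
turn z -0.001  shift cm [ 0.01 -0.11  1.22]
```

```bash
python3 -m crank '[[[0,-0.1,0.6,0,0,0,0],[0,0,0.4,0,0,0,0],[0,0,0.2,0,0,0,0],[0,0,0.05,0,0,0,0],[0,0,0,0,0,0,0]]]'; python3 d.py .3915 .3266 .0456 111.7
```

```text
t: 45.68
eef_pos: [0.3916, 0.3266, 0.0455]
tcp_rot: [179.3, 0.6, 111.7]
force: [-1.2, -0.3, 0.8]
finger_gap: 0.128
t 45.67 pos [0.3916 0.3266 0.0455] rpy [179.3   0.6 111.7] gap 1.09cm F [-1.2 -0.3  0.8]
turn z -0.000  shift cm [ 0.   -0.01 -0.01]
```

Exactly at the pickup pose. I'll release here and go for the spanner.

```bash
python3 -m crank '[[[0,0,0,0,0,0,2],[0,0,0,0,0,0,2.4],[0,0,0,0,0,0,2.4],[0,0,-1.5,0,0,0,2.4],[0,0,-3,0,0,0,2.4],[0,0,-3,0,0,0,2.4],[0,0,0,0,0,0,2.4]]]' 40; python3 d.py .5273 .0476 .12 111.9; python3 look.py b1 265 285 133 120 235 130 130 120
```

```text
t: 46.55
eef_pos: [0.391, 0.3274, 0.1248]
tcp_rot: [179.2, 0.6, 111.7]
force: [-0.0, 0.2, 0.1]
finger_gap: 0.284
t 46.55 pos [0.391  0.3274 0.1248] rpy [179.2   0.6 111.7] gap 2.43cm F [-0.   0.2  0.1]
turn z -0.004  shift cm [-31.04   2.21   0.48]
```

View pics/b1.png

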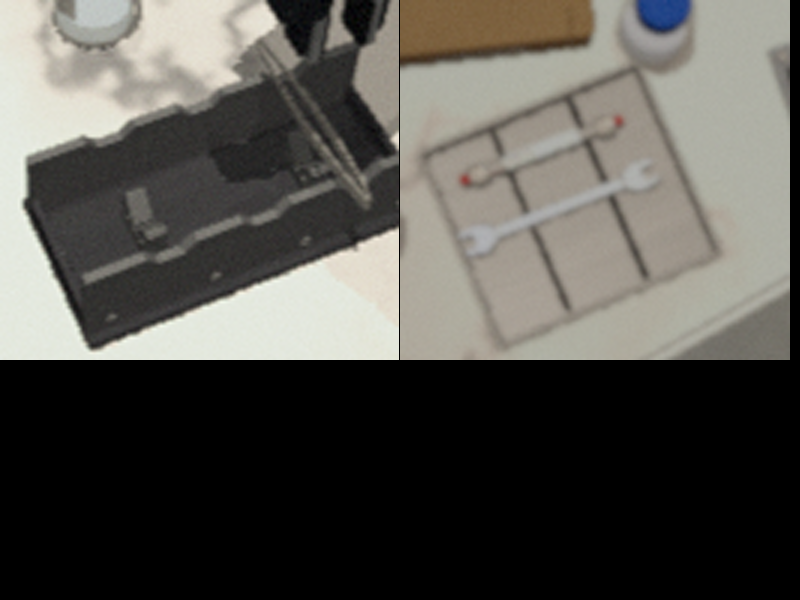

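The tweezers lie in both rear notches, with ends at (351.7,298) and (387.7,353); they were at (351,298.5) and (390,352.5) originally. The spanner and short column lie undisturbed on the ribs. Spanner next.

```bash
python3 -m crank '[[[-3,0.2,0,0,0,0,2.4],[-4.8,0.4,0,0,0,0,2.4],[-4.8,0.4,0,0,0,0,2.4],[-4.8,0.4,0,0,0,0,2.4],[-4.8,0.4,0,0,0,0,2.4],[-4.8,0.4,0,0,0,0,2.4],[-2.8,0.2,0,0,0,0,2.4],[-0.8,0,0,0,0,0,2.4],[0,0,0,0,0,0,2.4],[0,0,0,0,0,0,2.4]]]'; python3 d.py .5273 .0476 .0071 111.9
```

```text
t: 47.9
eef_pos: [0.5217, 0.0423, 0.1166]
tcp_rot: [-179.6, 0.5, 111.9]
force: [-0.5, 0.2, 0.0]
finger_gap: 0.283
t 47.90 pos [0.5217 0.0423 0.1166] rpy [-179.6    0.5  111.9] gap 2.41cm F [-0.5  0.2  0. ]
turn z -0.000  shift cm [ 0.28  0.72 10.95]
```

```bash
python3 -m crank '[[[0,0.7,0,-0.007,0,0,2.4],[0,0,3,0,0,0,2.4],[0,0,3,0,0,0,2.4],[0,0,1.5,0,0,0,2.4],[0,0,0,0,0,0,2.4],[0,0,0,0,0,0,2.4]]]'; python3 d.py .5273 .0476 .0071 111.9
```

```text
t: 48.65
eef_pos: [0.5307, 0.0505, 0.0413]
tcp_rot: [179.7, 0.5, 112.4]
force: [0.3, -0.7, 0.9]
finger_gap: 0.278
t 48.65 pos [0.5307 0.0505 0.0413] rpy [179.7   0.5 112.4] gap 2.37cm F [ 0.3 -0.7  0.9]
turn z 0.008  shift cm [-0.14 -0.42  3.42]
```

```bash
python3 -m crank '[[[-0.2,-0.4,1.2,0,0,0.005,2.4],[0,0,1,0,0,0,2.4],[0,0,0.7,0,0,0,2.4],[0,0,0.3,0,0,0,2.4],[0,0,0,0,0,0,2.4]]]'; python3 d.py .5273 .0476 .0071 112
```

```text
t: 49.28
eef_pos: [0.5291, 0.0469, 0.0085]
tcp_rot: [179.5, 0.5, 112.1]
force: [-0.2, -0.8, 0.2]
finger_gap: 0.276
t 49.27 pos [0.5291 0.0469 0.0085] rpy [179.5   0.5 112.1] gap 2.36cm F [-0.2 -0.8  0.2]
turn z 0.001  shift cm [ 0.14 -0.14  0.14]
```

```bash
python3 -m crank '[[[0.1,-0.1,0.1,0,0,0,2.4],[0,0,0,0,0,0,0],[0,0,0,0,0,0,0],[0,0,0,0,0,0,0],[0,0,0,0,0,0,0],[0,0,0,0,0,0,0]]]' 40; python3 d.py .5273 .0476 .0071 112;python3 -m crank '[[[0,0,-2,0,0,0,0],[0,0,-4,0,0,0,0],[0,0,-4,0,0,0,0],[0,0,-2,0,0,0,0],[0,0,0,0,0,0,0]]]'; python3 d.py .4414 .3477 .12 111.4
```

```text
t: 50.02
eef_pos: [0.5283, 0.0476, 0.008]
tcp_rot: [179.5, 0.5, 112.1]
force: [-0.5, 0.0, -1.0]
finger_gap: 0.083
t 50.02 pos [0.5283 0.0476 0.008 ] rpy [179.5   0.5 112.1] gap 0.71cm F [-0.5  0.  -1. ]
turn z 0.001  shift cm [ 0.04 -0.09  0.09]
t: 50.65
eef_pos: [0.5259, 0.0481, 0.1306]
tcp_rot: [179.6, 0.5, 112.1]
force: [0.3, 0.1, -0.2]
finger_gap: 0.088
t 50.65 pos [0.5259 0.0481 0.1306] rpy [179.6   0.5 112.1] gap 0.75cm F [ 0.3  0.1 -0.2]
turn z 0.012  shift cm [30.98  3.06  1.06]
```

```bash
python3 -m crank '[[[3,0.3,0,0,0,0.01,0],[4.8,0.5,0,0,0,0,0],[4.8,0.5,0,0,0,0,0],[4.8,0.5,0,0,0,0,0],[4.8,0.5,0,0,0,0,0],[4.8,0.5,0,0,0,0,0],[2.8,0.3,0,0,0,0,0],[0.5,0,0,0,0,0,0],[0,0,0,0,0,0,0],[0,0,0,0,0,0,0]]]'; python3 d.py .4414 .3477 .0435 111.4
```

```text
t: 51.9
eef_pos: [0.4372, 0.3451, 0.1152]
tcp_rot: [-179.6, 0.8, 111.3]
force: [0.2, 0.0, -0.2]
finger_gap: 0.091
t 51.90 pos [0.4372 0.3451 0.1152] rpy [-179.6    0.8  111.3] gap 0.78cm F [ 0.2  0.  -0.2]
turn z -0.003  shift cm [0.09 0.48 7.17]
```

```bash
python3 -m crank '[[[0.2,0.4,0.5,-0.015,0.004,0,0],[0,0,2.5,0,0,0,0],[0,0,1.3,0,0,0,0],[0,0,0,0,0,0,0],[0,0,0,0,0,0,0]]]'; python3 d.py .4414 .3477 .0435 111.4
```

```text
t: 52.52
eef_pos: [0.443, 0.3455, 0.0715]
tcp_rot: [179.4, 0.5, 110.9]
force: [-0.3, 1.1, -0.4]
finger_gap: 0.085
t 52.52 pos [0.443  0.3455 0.0715] rpy [179.4   0.5 110.9] gap 0.73cm F [-0.3  1.1 -0.4]
turn z -0.008  shift cm [ 0.26 -0.07  2.8 ]
```

```bash
python3 -m crank '[[[0.2,-0.1,0.8,0,0,-0.008,0],[0,0,0.7,0,0,0,0],[0,0,0,0,0,0,0]]]'; python3 d.py .4414 .3477 .0435 111.4
```

```text
t: 52.9
eef_pos: [0.4422, 0.3478, 0.0567]
tcp_rot: [179.2, 0.5, 111.4]
force: [-1.2, -0.2, -0.9]
finger_gap: 0.084
t 52.90 pos [0.4422 0.3478 0.0567] rpy [179.2   0.5 111.4] gap 0.71cm F [-1.2 -0.2 -0.9]
turn z 0.001  shift cm [ 0.02 -0.08  1.32]
```

```bash
python3 -m crank '[[[0,-0.1,0.7,0,0,0,0],[0,0,0.4,0,0,0,0],[0,0,0.2,0,0,0,0],[0,0,0,0,0,0,0]]]'; python3 d.py .4414 .3477 .0435 111.4; python3 -m crank '[[[0,0,0,0,0,0,1.8],[0,0,0,0,0,0,2.4],[0,0,0,0,0,0,2.4],[0,0,-1.5,0,0,0,2.4],[0,0,-3,0,0,0,2.4],[0,0,-3,0,0,0,2.4],[0,0,0,0,0,0,2.4]]]' 40; python3 d.py .5697 .0637 .12 111.7
```

```text
t: 53.4
eef_pos: [0.4416, 0.3477, 0.0438]
tcp_rot: [179.2, 0.5, 111.5]
force: [-1.0, -0.9, 1.7]
finger_gap: 0.083
t 53.40 pos [0.4416 0.3477 0.0438] rpy [179.2   0.5 111.5] gap 0.71cm F [-1.  -0.9  1.7]
turn z 0.001  shift cm [ 0.01 -0.02  0.03]
t: 54.28
eef_pos: [0.4411, 0.3484, 0.1235]
tcp_rot: [179.1, 0.4, 111.4]
force: [0.3, -0.5, -0.5]
finger_gap: 0.281
t 54.27 pos [0.4411 0.3484 0.1235] rpy [179.1   0.4 111.4] gap 2.40cm F [ 0.3 -0.5 -0.5]
turn z -0.004  shift cm [-31.21   1.42   0.35]
```

```bash
python3 -m crank '[[[-3,0.2,0,0.01,0,0,2.4],[-4.8,0.3,0,0,0,0,2.4],[-4.8,0.3,0,0,0,0,2.4],[-4.8,0.3,0,0,0,0,2.4],[-4.8,0.3,0,0,0,0,2.4],[-4.8,0.3,0,0,0,0,2.4],[-2.8,0.2,0,0,0,0,2.4],[-0.8,0,0,0,0,0,2.4],[0,0,0,0,0,0,2.4],[0,0,0,0,0,0,2.4]]]'; python3 d.py .5697 .0637 .0071 111.7
```

```text
t: 55.52
eef_pos: [0.5725, 0.0646, 0.1241]
tcp_rot: [179.8, 0.3, 111.7]
force: [-1.0, -0.1, 0.5]
finger_gap: 0.28
t 55.52 pos [0.5725 0.0646 0.1241] rpy [179.8   0.3 111.7] gap 2.39cm F [-1.  -0.1  0.5]
turn z -0.000  shift cm [ 0.02 -0.3  11.7 ]
```

```bash
python3 -m crank '[[[-0.3,-0.4,1,0,0,0,2.4],[0,0,3,0,0,0,2.4],[0,0,3,0,0,0,2.4],[0,0,1.5,0,0,0,2.4],[0,0,0,0,0,0,2.4],[0,0,0,0,0,0,2.4]]]'; python3 d.py .5697 .0637 .0071 111.7
```

```text
t: 56.28
eef_pos: [0.5668, 0.0642, 0.0352]
tcp_rot: [179.9, 0.2, 112.1]
force: [-0.3, 0.5, 0.2]
finger_gap: 0.28
t 56.27 pos [0.5668 0.0642 0.0352] rpy [179.9   0.2 112.1] gap 2.39cm F [-0.3  0.5  0.2]
turn z 0.008  shift cm [-0.15  0.26  2.81]
```

```bash
python3 -m crank '[[[-0.1,0.1,1,0,0,0.005,2.4],[0,0,0.9,0,0,0,2.4],[0,0,0.6,0,0,0,2.4],[0,0,0.2,0,0,0,2.4],[0,0,0,0,0,0,2.4]]]'; python3 d.py .5697 .0637 .0071 111.7
```

```text
t: 56.9
eef_pos: [0.5695, 0.0638, 0.0078]
tcp_rot: [179.7, 0.2, 111.8]
force: [-0.5, -0.5, -0.4]
finger_gap: 0.278
t 56.90 pos [0.5695 0.0638 0.0078] rpy [179.7   0.2 111.8] gap 2.37cm F [-0.5 -0.5 -0.4]
turn z 0.002  shift cm [-0.02  0.01  0.07]
```

```bash
python3 -m crank '[[[0,0,0.05,0,0,0,0],[0,0,0,0,0,0,0],[0,0,0,0,0,0,0],[0,0,0,0,0,0,0],[0,0,0,0,0,0,0],[0,0,0,0,0,0,0]]]' 40; python3 d.py .5697 .0637 .0071 111.7;python3 -m crank '[[[0,0,-2,0,0,0,0],[0,0,-4,0,0,0,0],[0,0,-4,0,0,0,0],[0,0,-2,0,0,0,0],[0,0,0,0,0,0,0]]]'; python3 d.py .4918 .3662 .12 111.6
```

```text
t: 57.65
eef_pos: [0.5697, 0.0637, 0.0077]
tcp_rot: [179.7, 0.3, 111.8]
force: [0.2, -0.2, -0.2]
finger_gap: 0.091
t 57.65 pos [0.5697 0.0637 0.0077] rpy [179.7   0.3 111.8] gap 0.78cm F [ 0.2 -0.2 -0.2]
turn z 0.002  shift cm [-0.01  0.    0.06]
t: 58.28
eef_pos: [0.5681, 0.0639, 0.13]
tcp_rot: [179.8, 0.2, 111.8]
force: [0.8, 0.6, -1.0]
finger_gap: 0.087
t 58.27 pos [0.5681 0.0639 0.13  ] rpy [179.8   0.2 111.8] gap 0.74cm F [ 0.8  0.6 -1. ]
turn z 0.004  shift cm [30.91  4.03  1.  ]
```

```bash
python3 -m crank '[[[3,0.4,0,0,0,0.004,0],[4.8,0.65,0,0,0,0,0],[4.8,0.65,0,0,0,0,0],[4.8,0.65,0,0,0,0,0],[4.8,0.65,0,0,0,0,0],[4.8,0.65,0,0,0,0,0],[2.8,0.5,0,0,0,0,0],[0.5,0,0,0,0,0,0],[0,0,0,0,0,0,0],[0,0,0,0,0,0,0]]]'; python3 d.py .4918 .3662 .0432 111.6
```

```text
t: 59.52
eef_pos: [0.4886, 0.3646, 0.115]
tcp_rot: [-179.2, 0.5, 111.4]
force: [-0.2, -0.4, -1.2]
finger_gap: 0.089
t 59.52 pos [0.4886 0.3646 0.115 ] rpy [-179.2    0.5  111.4] gap 0.76cm F [-0.2 -0.4 -1.2]
turn z -0.004  shift cm [0.03 0.35 7.18]
```

```bash
python3 -m crank '[[[0.1,0.3,0.5,-0.018,0.004,0,0],[0,0,2.5,0,0,0,0],[0,0,1.3,0,0,0,0],[0,0,0,0,0,0,0],[0,0,0,0,0,0,0]]]'; python3 d.py .4918 .3662 .0432 111.6
```

```text
t: 60.15
eef_pos: [0.4934, 0.3633, 0.0715]
tcp_rot: [179.5, 0.2, 111.1]
force: [-0.5, -0.0, -0.9]
finger_gap: 0.09
t 60.15 pos [0.4934 0.3633 0.0715] rpy [179.5   0.2 111.1] gap 0.77cm F [-0.5 -0.  -0.9]
turn z -0.009  shift cm [ 0.33 -0.04  2.83]
```

```bash
python3 -m crank '[[[0.3,-0.1,0.8,0,0,-0.009,0],[0,0,0.7,0,0,0,0],[0,0,0,0,0,0,0]]]'; python3 d.py .4918 .3662 .0432 111.6; python3 -m crank '[[[0,0,0.7,0,0,0,0],[0,0,0.4,0,0,0,0],[0,0,0.2,0,0,0,0],[0,0,0,0,0,0,0]]]'; python3 d.py .4918 .3662 .0432 111.6
```

```text
t: 60.52
eef_pos: [0.4922, 0.3667, 0.0568]
tcp_rot: [179.4, 0.2, 111.6]
force: [0.3, 0.3, -0.7]
finger_gap: 0.093
t 60.52 pos [0.4922 0.3667 0.0568] rpy [179.4   0.2 111.6] gap 0.79cm F [ 0.3  0.3 -0.7]
turn z 0.000  shift cm [-0.03 -0.06  1.36]
t: 61.02
eef_pos: [0.4926, 0.367, 0.0436]
tcp_rot: [179.3, 0.2, 111.6]
force: [-0.6, -0.1, 1.9]
finger_gap: 0.09
t 61.02 pos [0.4926 0.367  0.0436] rpy [179.3   0.2 111.6] gap 0.77cm F [-0.6 -0.1  1.9]
turn z 0.001  shift cm [-0.04 -0.11  0.04]
```

Light contact at the pickup height. I'll release, retreat up and sideways, and take the last look.

```bash
python3 -m crank '[[[0,0,0,0,0,0,1.8],[0,0,0,0,0,0,2.4],[0,0,0,0,0,0,2.4],[0,0,-1.5,0,0,0,2.4],[0,0,-4,0,0,0,2.4],[0,0,-5,0,0,0,2.4],[0,0,-4,0,0,0,2.4],[0,0,0,0,0,0,2.4]]]' 40; python3 -m crank '[[[-4,0,0,0,0,0,2.4],[-5,0,0,0,0,0,2.4],[-5,0,0,0,0,0,2.4],[-4,0,0,0,0,0,2.4],[-1,0,0,0,0,0,2.4],[0,0,0,0,0,0,2.4],[0,0,0,0,0,0,2.4]]]'; python3 - <<'E'
from h import *
o=[]
t=arm.grab_frame("top");s=arm.grab_frame("side")
g=lambda fr,x,y,w,h,k:cv2.resize(fr["image"][y:y+h,x:x+w,::-1],None,fx=k,fy=k,interpolation=cv2.INTER_CUBIC)
p=lambda im,H,W:cv2.copyMakeBorder(im,0,H-im.shape[0],0,W-im.shape[1],cv2.BORDER_CONSTANT)
L=np.vstack([g(s,265,285,145,115,3),p(g(s,215,140,145,60,3),240,435)])
Rr=np.vstack([g(t,105,175,100,110,3),p(g(t,350,125,60,90,3),270,300)])
cv2.imwrite("pics/end.png",np.hstack([p(L,600,440),p(Rr,600,300)]))
for fr,n in((t,"top"),(s,"side")):
    for q,z in dict(short_column_axis=.055,spanner=.05,tweezers=.05,long_column_axis=.035,beaker=0,buffer_bottle=0).items():
        for d in arm.tip_of(fr,q)[:1]: print(n,q,d["score"],onplane(fr,*d["position"],z).round(4))
E
```

```text
t: 62.02
eef_pos: [0.4914, 0.3672, 0.197]
tcp_rot: [179.1, 0.1, 111.6]
force: [0.6, -0.6, -0.1]
finger_gap: 0.281
t: 62.9
eef_pos: [0.5613, 0.1874, 0.1963]
tcp_rot: [179.2, 0.0, 111.8]
force: [0.6, 0.7, 0.1]
finger_gap: 0.281
top long_column_axis 0.72 [ 0.5833 -0.1706  0.035 ]
top buffer_bottle 0.62 [ 0.6674 -0.0239  0.    ]
side short_column_axis 0.67 [0.4904 0.3671 0.055 ]
side spanner 0.63 [0.4426 0.36   0.05  ]
side tweezers 0.52 [0.3897 0.3232 0.05  ]
side long_column_axis 0.62 [0.5125 0.2321 0.035 ]
side beaker 0.72 [0.5131 0.2021 0.    ]
side buffer_bottle 0.93 [ 0.6747 -0.0269  0.    ]
```

View pics/end.png

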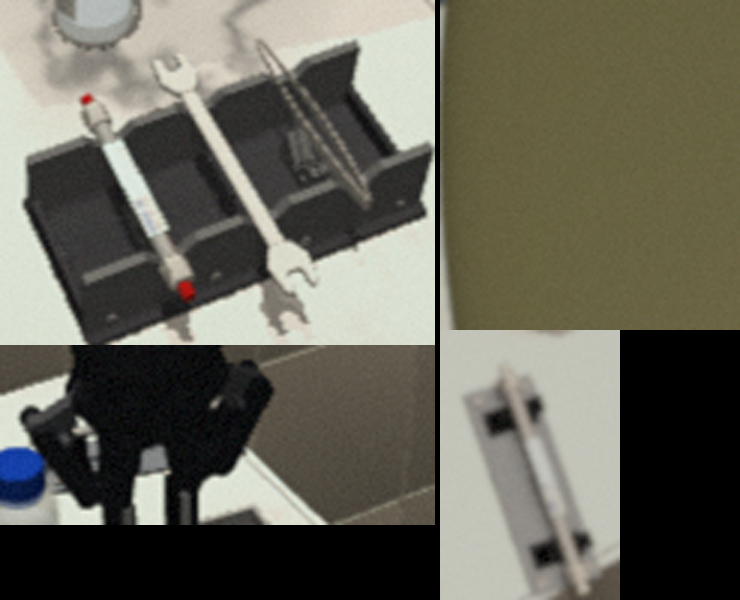

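All three things lie in their notches within a pixel or two. The short column's plugs are at (294,318) and (327,382), against (295,317.5) and (328.5,381) at the start. The spanner's near head ends at (370,378), against (371,379). The long column still lies in both clips in the top view, and the robot is clear, so I'll hand in.

```bash
python3 -c "
from h import *
print(arm.finish_job(), arm.sense()['t'])"
```

```text
the job is handed in; nothing more can be done
the job is handed in; nothing more can be done
```

I moved the spanner, short column and tweezers from the rack to the tray ribs, and seated the long column in the bracket clips. I then put all three back in their original notches and handed the job in at about 63 s of the 136 s. The hand-in gives no verdict.

**Long column:** the best two-camera fit put it about 3 mm from the estimated seat, at seat height and in line to within a degree. It still lay in both clips in the last top picture.

**Returned things:** in the last side picture all three lie across both rails.
- The short column's plugs and the spanner's head are within 1–2 pixels of where they started.
- The tweezers' near end was about 2 pixels (roughly 3 mm) off.

**Beaker and bottle:** neither appeared to have moved, and measured forces stayed below about 2 N wherever I read them. The arm's one unplanned move took the tool about 9 cm towards the beaker, but it stayed about 40 mm above it. It happened when joint 6 reached its range limit during a turn. I recovered by turning the tool the other way round.

**Checks that disagreed or were blocked:**
- In the last side picture the arm hid the bracket, and the network's long-column point there was false.
- In the last top picture the arm hid the rack.
- The network's spanner point was about 1 cm further along its length than my fit, but it had a similar offset at the start.

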